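# Chase the clogged thread in the stand foot

## Robot

A 6-joint arm with a two-finger parallel gripper is mounted at the origin on the work surface. World frame = base frame: x ahead of the robot, y to its left, z up, the work surface at z = 0. Lengths are in m, angles in rad, forces in N, time in s.
With the tool pointing down it reaches from about 0.35 to 1 m from the base axis. Payload 7.1 kg.
Tool frame: the origin (TCP) lies on the centre line of the jaws, within the pads' length; the fingertips stand ahead of it and the grasp point (between the pads) lies 2 mm behind it (tip_extent is the z of the fingertips in the tool frame, in m); z points along the fingers, y is the line along which they close (so a half turn about z gives the same grasp; the last joint's range is limited). The gripper opens to 85 mm and grips with 20 to 120 N. Pads are 22 mm wide; open, the fingers measure 114 mm over their backs; the gripper's body (76 mm by 85 mm) begins 54 mm behind the grasp point. The pads swing forward as they close: fully open they stand 13 mm farther back than shut.
Start: joints at [-1.186, 0.423, 1.63, -0, 1.089, -0.019], TCP at [0.246, -0.575, 0.218] pointing down, gripper open.
Joint ranges: [-3, 3], [-0.9, 2.11], [0.09, 2.58], [-1.31, 4.45], [0.11, 2.69], [-2.54, 2.54]. Speed limits (rad/s): [2.39, 2.39, 3.01, 3.14, 3.14, 3.14].

## Interface

Orientations are given as [roll, pitch, yaw] about the fixed x, y, z axes, in that order (R = Rz(yaw) Ry(pitch) Rx(roll)).
In Python, from rig import read_state, camera, get_calibration, sign_off, tip_extent gives the robot as it stands. The module is installed in compiled form; this text tells all that it offers.
- The arm moves only by the tool step_arm, never from a script. Its arguments are lists of equal length, an entry for each row: "claw": the closure in counts, from 0 (fully open) to 255 (shut); "slide": the shift along the tool's x, y, z in m, a list of three; "yaw": the turn about the tool's z in degrees. A call has 1 to 8 rows; each row shifts and turns the commanded pose from where the row before left it, along the tool's axes as they then stand; what a row does not reach is not made up. A row lasts 1/10 s, in which the tool goes at most 50 mm and 8.59 degrees, less where a joint would pass 70% of its speed; a pose out of reach is approached as far as the arm can. A call is refused whole if a number of a shift passes 0.05 or a number of a turn 8.59, either way. A call with a gripper value outside its range is refused whole. The fingers move at their own pace and stop on an object; "newtons" is the grip in N (left out, the last holds). Time passes only in rows, so rows that do not move let the fingers close. It gives the time, the measured TCP pose, the force, the opening and the grip force at its end, in the units of the state.
- read_state(): the state, without advancing time (a new reading comes with each control period).
- camera(name): name is "scene" or "top" or "wrist"; returns the picture (480x640x3 uint8, red, green, blue); there is no depth.
- get_calibration(name): a dict with "fovy" (degrees; the focal length in pixels is half the picture's height over the tangent of half this angle, whatever the lens; pixels are square), "cx", "cy" (the principal point, pixels), "rvec" (rotation vector, rad) and "tvec" (3), from world to camera coordinates, as OpenCV has them. Camera axes: x right, y down, z forward; pixel columns grow to the right and rows downward; lengths in m; the calibration is good to about 2 mm. A picture is of the moment at which its call begins: read the wrist's pose just before it. get_calibration takes no time and is no camera call; for the wrist camera it gives the pose at the moment of the call.
- sign_off(): hands the job in; it is judged then, once.
The state is a dict: "t": time; "joints": joint angles; "joint_velocities": joint speeds; "effort": joint torques, N m; "tool_pos": TCP position; "tool_rot": TCP orientation; "ft_force": force on the tool from outside, world axes, zero at the start; "torque": the same for the moment, N m; "grip_width": finger opening in m; "finger_force": force on a finger pad.
Only numpy, scipy, OpenCV 4.12 (cv2) and the standard library are available. Lean on these libraries where they do the work, as an engineer would, in place of code of your own. Each camera call takes 0.05 s, during which the arm holds its last target. There are 200 camera calls.

## Task

The blind threaded hole in the aluminium stand foot clamped in the vise is clogged with old paint, and a tap is already started in it. Take the T-handled tap wrench out of the tool block, seat it fully down on the tap's square and run the tap in clockwise with it: half a turn forward, a quarter turn back, half a turn forward, a quarter back and so on, stopping at each end, until you feel the tap come up against the bottom of the hole (roughly one full turn in from where it stands now). Stop turning as soon as it bottoms, never force the tap, leave the wrench standing seated on the tap, and leave everything else on the desk where it is.

Things in the scene. Friction and masses are not known exactly. Their poses are not given: they have to be found in the camera images.
- wrench_grip (a point): Centre of the tap wrench's handle: a black flat-sided bar 92 mm long (x), 22 mm thick (y), 24 mm high (z up) on a 16 mm round steel barrel. Loose T-key, 220 g, stands upright in a pocket of the tool block, handle up. This point is on the barrel's axis, 74 mm above the open lower end. Seated on the tap it is 61 mm above tap.
- wrench_mouth (a point): Centre of the tap wrench's open lower end, on its axis. The lowest 25 mm of the wrench are an 18 mm square steel section; its end has a square socket 10.8 mm wide and 13 mm deep, sides parallel to the handle's x and y. The socket has about 7 degrees of play and give either way on the tap's square. Seated, the socket's floor rests on the tap's top.
- tap: The tap, upright in the foot in the vise. Origin: centre of the top face of its square, z up. The square is 10 mm wide, sides along x and y, 14 mm tall in all, of which the top 2.5 mm is a round lead-in cone, 10 to 7 mm; below it a 12.5 mm round shank. It stays where it is left, turns either way with a drag of about 0.1 N m, and snaps when forced: at a twist of about 0.3 N m, or less while it is also pushed hard.
- tap_thread (a point): Point on the tap's axis 46 mm below its top, where the 16 mm thread enters the foot. Right-handed, 2 mm pitch: clockwise from above goes in, 2 mm lower a turn. The bottom of the hole lies 0.83 to 1.08 turns further in than the tap stands at the start, differing each time; there it stops dead and the twist climbs by about 0.15 N m for each further 0.1 rad of the handle.
- vise: Small vacuum-base bench vise, fixed to the desk. Origin on the desk right under the tap's axis; z up; its screw sticks out along -x to 110 mm, at 62 mm height. In its jaws is a square aluminium foot, 52 by 50 mm, top face 100 mm above the desk; the tap's top stands about 150 mm above the desk.
- tool_block: Wooden tool block, 70 mm (x) by 260 mm (y) by 50 mm high, fixed; origin at the centre of its underside. Three square pockets 20.5 mm wide, 40 mm deep at y = -80, 0 and 80 mm. The wrench stands in any one, handle nearly along x; the others hold a grey nut spinner (taller, round T-bar) and a burnisher with a round wooden knob.
- nut_spinner_top (a point): Bystander: middle of the T-bar of the nut spinner standing in the tool block. Leave it.
- burnisher_top (a point): Bystander: top of the round knob of the burnisher standing in the tool block. Leave it.
- jar_a: Bystander: small paint jar, 36 mm wide, 46 mm tall; origin at the centre of its underside.
- jar_b: Bystander: small paint jar, 36 mm wide, 46 mm tall; origin at the centre of its underside.
- thinner: Bystander: can of thinner, 52 mm wide, 85 mm tall; origin at the centre of its underside.
- caliper: Bystander: caliper 170 mm long lying flat.
- ship: Bystander: small grey ship model, 150 mm long, 45 mm tall; origin under its middle.
- parts_tray: Bystander: open steel tray 110 by 75 by 22 mm with brass parts.
- screwdriver: Bystander: screwdriver 150 mm long lying flat.
There are look-alikes about, which are no part of the job. Of the things that look like the vise, the smaller one is meant.

How it is judged:
On the way, in this order (a step that is already met when the one before it is completed fails the run):
1. the wrench is seated fully on the tap's square (z of wrench_grip in the frame of tap below 0.0655 m and horizontal distance between wrench_grip and tap below 0.01 m and angle between wrench_grip's own z axis and vertical below 0.15 rad), for 0.2 s.
2. with the wrench on it, the tap comes to a stop about half a turn in (all of step 1 and distance of tap from where it was at the start of the episode between 0.00075 and 0.0013 m and angular speed of tap below 0.4 rad/s), for 0.05 s.
3. the tap is turned back and stops about a quarter turn short of that (all of step 1 and distance of tap from where it was at the start of the episode between 0.00025 and 0.00074 m and angular speed of tap below 0.4 rad/s), for 0.05 s.
4. forward again, it stops about three quarters of a turn in (all of step 1 and distance of tap from where it was at the start of the episode between 0.0012 and 0.00166 m and angular speed of tap below 0.4 rad/s), for 0.05 s.
5. back again, it stops about half a turn in (all of step 1 and distance of tap from where it was at the start of the episode between 0.0007 and 0.00118 m and angular speed of tap below 0.4 rad/s), for 0.05 s.
At the end, for the whole second after the job is handed in: The tap is at the bottom of the hole (within 0.02 turn) and still, and the wrench stands seated on its square: handle centre at most 65.5 mm above the tap top (4.5 mm of slack), within 10 mm of its axis, leaning less than 0.15 rad (all of step 1 and z of tap in the frame of vise below 0.14788 m and angular speed of tap below 0.1 rad/s); the robot touches nothing.
It fails at once if the tap is forced: twisted (or pushed) so hard that it would snap (contact force between tap and anything else above 115 N).
It fails at once if another tool is pulled out of the tool block or bent aside by more than 20 mm (distance of any of nut_spinner_top, burnisher_top from where it was at the start of the episode above 0.02 m).
It fails at once if something else on the desk is shifted by more than 30 mm or knocked over (distance of any of jar_a, jar_b, thinner, caliper, ship, parts_tray, screwdriver from where it was at the start of the episode above 0.03 m or angle between any of jar_a, jar_b, thinner, ship's own z axis and vertical above 0.6 rad).
It also fails if it takes over 72 s, if anything falls off the work surface, if the arm or the gripper's body presses on something with over 40 N, if the wrist force passes 120 N, or if a joint passes its speed limit or range.

## Working session

There is one attempt and no reset: what is moved stays moved. The work goes in short steps, Python scripts to look and compute and a tool call to move; the robot and the scene stay as the last step left them, time stands still between calls to the robot, and variables do not carry over. Pictures are saved under pics/ and viewed, at most 10 in all, crops included, and the job is handed in when it is done.

Besides the shell and the picture viewer there is one more tool, called as name([rows], argument=value, ...), one row to a line, values as JSON. step_arm: Moves the arm, as the interface text tells. Its arguments: {"type":"object","properties":{"claw":{"type":"array","items":{"type":"number"}},"slide":{"type":"array","items":{"type":"array","items":{"type":"number"}}},"yaw":{"type":"array","items":{"type":"number"}},"newtons":{"type":"number"}},"required":["claw","slide","yaw"]}

```bash
mkdir -p pics; cat > h.py <<'E'
import numpy as np, cv2
from rig import *
def cal(n):
    c=get_calibration(n); f=240/np.tan(np.radians(c['fovy'])/2)
    K=np.array([[f,0,c['cx']],[0,f,c['cy']],[0,0,1.]]); R=cv2.Rodrigues(np.array(c['rvec'],float))[0]
    return K,R,np.array(c['tvec'],float).ravel(),c
def ray(C,u,v):
    K,R,t,_=C; d=R.T@np.linalg.solve(K,[u,v,1.]); return -R.T@t,d
def onz(C,u,v,z):
    o,d=ray(C,u,v); return o+d*(z-o[2])/d[2]
def proj(C,p):
    K,R,t,_=C; q=K@(R@np.asarray(p,float)+t); return q[:2]/q[2]
def tri(C1,a,C2,b):
    o1,d1=ray(C1,*a);o2,d2=ray(C2,*b)
    s=np.linalg.lstsq(np.stack([d1,-d2],1),o2-o1,rcond=None)[0]
    p,q=o1+d1*s[0],o2+d2*s[1]; return (p+q)/2,np.linalg.norm(p-q)
def snap(n,f):
    C=cal(n); im=camera(n)[:,:,::-1].copy(); cv2.imwrite('pics/'+f+'.png',im); return C,im
E
python3 - <<'E'
from h import *
print(read_state(),tip_extent)
for n in('scene','top','wrist'):
    C,im=snap(n,n+'0'); print(n,C[3],-C[1].T@C[2])
E
```

```text
{'t': 0.0, 'joints': array([-1.18601063e+00,  4.23833721e-01,  1.63070846e+00,  2.00829430e-06,
        1.08862744e+00, -1.90013763e-02]), 'joint_velocities': array([ 4.20892161e-04,  8.80840884e-04, -1.53037389e-04,  2.72959870e-03,
        5.58792401e-05, -4.32666711e-04]), 'effort': array([ 1.76018559e-03, -5.57380450e+01, -2.81748247e+01,  1.25295987e-04,
        7.19252028e-03,  2.49640829e-05]), 'tool_pos': array([ 0.24536789, -0.57418337,  0.21674291]), 'tool_rot': array([-3.14001600e+00, -3.17403426e-05,  4.03786113e-01]), 'ft_force': array([0.45192796, 0.1595957 , 0.5945225 ]), 'torque': array([-0.04038482, -0.01619727,  0.05528016]), 'finger_force': 0.0, 'grip_width': 0.08540511918497265} 0.017
scene {'fovy': 46.39533026563658, 'cx': 320.560942437382, 'cy': 236.49383656657952, 'rvec': array([ 1.79343613,  1.9807582 , -0.62828597]), 'tvec': array([ 0.03218738, -0.38374959,  1.59504631])} [1.22039698 0.10197503 1.09211025]
top {'fovy': 46.13484491952453, 'cx': 315.1392906950243, 'cy': 244.18450948665472, 'rvec': array([ 2.11212907, -2.1248637 ,  0.21193095]), 'tvec': array([0.03068367, 0.55531779, 1.56190668])} [0.23834259 0.03149464 1.64044893]
wrist {'fovy': 68.2424525841914, 'cx': 322.5697744392221, 'cy': 238.22490639802777, 'rvec': array([-2.38128168,  1.57234807,  0.26684765]), 'tvec': array([-0.62236845, -0.04274414,  0.38270281])} [ 0.32228115 -0.54017548  0.37413407]
```

View pics/scene0.png

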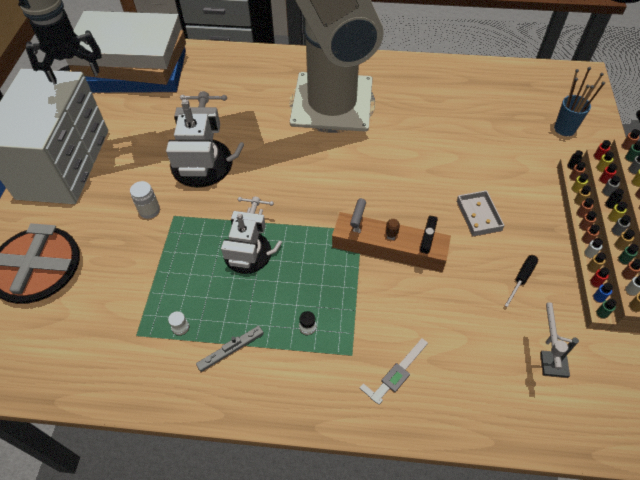

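View pics/top0.png

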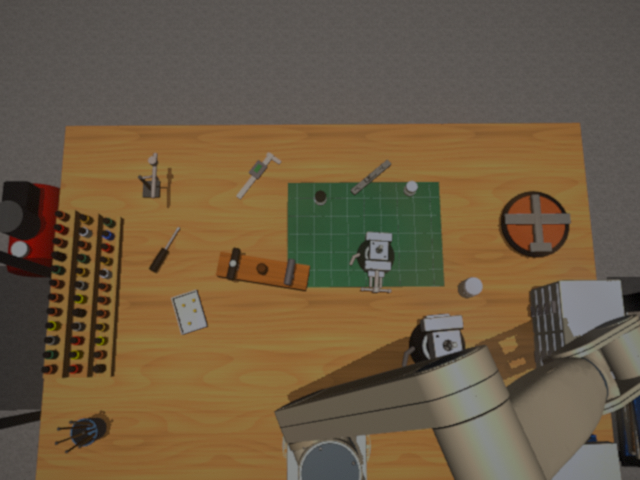

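The top view shows two vises: a small one on the mat at (378,250) and a larger one at (438,340). The small one is meant. The block at (262,270) holds a black flat bar at (234,263), which should be the wrench, a knob at (262,269) and a grey round bar at (290,272), the nut spinner. I'll confirm these in one enlarged composite.

```bash
python3 - <<'E'
from h import *
t=cv2.imread('pics/top0.png');s=cv2.imread('pics/scene0.png')
z=lambda im,x,y,w=80,h=60:cv2.resize(im[y:y+h,x:x+w],(400,300),interpolation=cv2.INTER_CUBIC)
cv2.imwrite('pics/comp.png',np.vstack([np.hstack([z(t,200,235),z(t,340,225)]),np.hstack([z(s,380,200),z(s,205,190)])]))
C=cal('top');D=cal('scene')
print(tri(C,(234,263),D,(430,234)),tri(C,(379,250),D,(239,230)))
for p in[(219,256),(309,289)]:print(onz(C,*p,.05))
E
```

```text
(array([0.49722613, 0.25733456, 0.08537514]), np.float64(0.005572788459539043)) (array([ 0.5309688 , -0.154046  ,  0.09222803]), np.float64(0.006072680246082083))
[0.52357965 0.30301317 0.05      ]
[0.42711688 0.04552014 0.05      ]
```

View pics/comp.png

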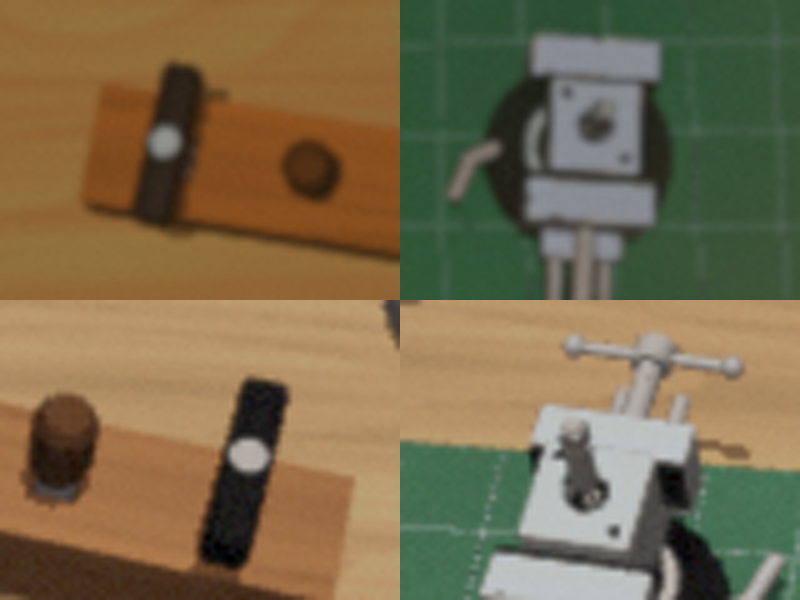

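The composite shows the black flat-sided bar with a white disc (the barrel's end), at top (232.6,263.4) and scene (430,231). The knob beside it is the burnisher. The small vise holds a foot with an upright tap, whose top is at top-view (381,246) and scene (240,215.4).

```bash
python3 - <<'E'
from h import *
C=cal('top');D=cal('scene')
print('w',tri(C,(232.6,263.4),D,(430,231)),onz(C,232.6,263.4,.097),onz(D,430,231,.097))
print('t',tri(C,(381,246),D,(240,215.4)),onz(C,381,246,.15),onz(D,240,215.4,.15))
im=cv2.imread('pics/scene0.png')[195:265,405:450]
m=(im.max(2)<45).astype(np.uint8)
c=max(cv2.findContours(m,0,2)[0],key=cv2.contourArea)
print(cv2.contourArea(c),cv2.boundingRect(c))
# handle ends in scene crop: (265,385)->(220,562)
a=onz(D,380+267/5,200+83/5,.097);b=onz(D,380+222/5,200+258/5,.097)
print('ends',a,b,np.linalg.norm(a-b),np.degrees(np.arctan2(*(b-a)[[1,0]])))
t=cv2.imread('pics/top0.png')
e1,e2=onz(C,200+183/5,235+65/5,.097),onz(C,200+152/5,235+218/5,.097)
print(e1,e2,np.linalg.norm(e1-e2),np.degrees(np.arctan2(*(e1-e2)[[1,0]])))
# foot edges in top view: front edge (550,80)-(640,85)
f=[onz(C,340+(x-400)/5,225+y/5,.1) for x,y in[(552,80),(641,85),(640,177),(550,172)]]
print(np.array(f))
E
```

```text
w (array([0.49472505, 0.25811425, 0.09330249]), np.float64(0.0017113898136502253)) [0.49408095 0.25671004 0.097     ] [0.4973314  0.25839913 0.097     ]
t (array([ 0.53094847, -0.14918044,  0.14637324]), np.float64(0.0023747714914844295)) [ 0.53045109 -0.14992098  0.15      ] [ 0.53354227 -0.14701481  0.15      ]
142.0 (15, 38, 13, 21)
ends [0.45736183 0.2662202  0.097     ] [0.55223977 0.24613461 0.097     ] 0.09698069039649855 -11.952993894365022
[0.53752148 0.24653977 0.097     ] [0.45163671 0.26181905 0.097     ] 0.08723331223214517 -10.087626908129165
[[ 0.55464509 -0.1268301   0.1       ]
 [ 0.55150548 -0.17643053  0.1       ]
 [ 0.49945918 -0.17423184  0.1       ]
 [ 0.50256561 -0.12439835  0.1       ]]
```

step_arm([
  [0,0,-0.045],
  [0,0,-0.045],
  [0,0,-0.045],
  [0.039,-0.025,0],
  [0.039,-0.025,0],
  [0.039,-0.025,0],
  [0.039,-0.025,0],
  [0.039,-0.025,0],
], claw=[0,0,0,0,0,0,0,0], yaw=[-8.5,-8.5,-8.5,0,0,0,0,0])

```text
t: 0.95
tool_pos: [0.2804, -0.3438, 0.3523]
tool_rot: [-3.141, -0.0, 0.848]
ft_force: [1.1, 0.3, 0.8]
grip_width: 0.0857
finger_force: 0.0
```

step_arm([
  [0.0445,0.0084,0],
  [0.0445,0.0084,0],
  [0.0445,0.0084,0],
  [0.0445,0.0084,0],
  [0.0445,0.0084,0],
  [0.0445,0.0084,0],
  [0.0445,0.0084,0],
], claw=[0,0,0,0,0,0,0], yaw=[0,0,0,0,0,0,0])

```text
t: 1.65
tool_pos: [0.5317, -0.1493, 0.3523]
tool_rot: [-3.141, 0.0, 0.849]
ft_force: [-0.2, -2.1, -0.2]
grip_width: 0.0855
finger_force: 0.0
```

step_arm([
  [0,0,0],
  [0,0,0],
  [0,0,0],
  [0,0,0],
  [0,0,0],
  [0,0,0],
  [0,0,0],
  [0,0,0],
], claw=[0,0,0,0,0,0,0,0], yaw=[-8.5,-8.5,-8.5,-8.5,-8.5,-8.5,-8.5,-8.5])

```text
t: 2.45
tool_pos: [0.5304, -0.1507, 0.3522]
tool_rot: [-3.141, -0.0, 2.042]
ft_force: [-0.5, -0.5, -0.3]
grip_width: 0.0853
finger_force: 0.0
```

step_arm([
  [0,0,0],
  [0,0,0],
  [0,0,0],
  [0,0,0],
  [0,0,0],
  [0,0,0],
  [0,0,0],
  [0,0,0],
], claw=[0,0,0,0,0,0,0,0], yaw=[-8.5,-8.5,-8.5,-8.5,-8.5,-8.5,0,0])

```text
t: 3.25
tool_pos: [0.5305, -0.1508, 0.3523]
tool_rot: [3.142, -0.0, 2.922]
ft_force: [-0.8, 0.7, 0.6]
grip_width: 0.0856
finger_force: 0.0
```

```bash
python3 - <<'E'
from h import *
s=read_state();print(s['tool_pos'],np.degrees(s['tool_rot']),s['torque'])
C,im=snap('wrist','w1'); print(-C[1].T@C[2],C[1][2],proj(C,[.5315,-.149,.15]))
E
```

```text
[ 0.53049483 -0.15078285  0.35230327] [ 1.79997646e+02 -2.45062679e-02  1.67404624e+02] [0.00721277 0.00916705 0.03453403]
[ 0.44789313 -0.13123795  0.50968449] [ 0.31712585 -0.07031045 -0.94577357] [323.21689836 203.56797979]
```

View pics/w1.png

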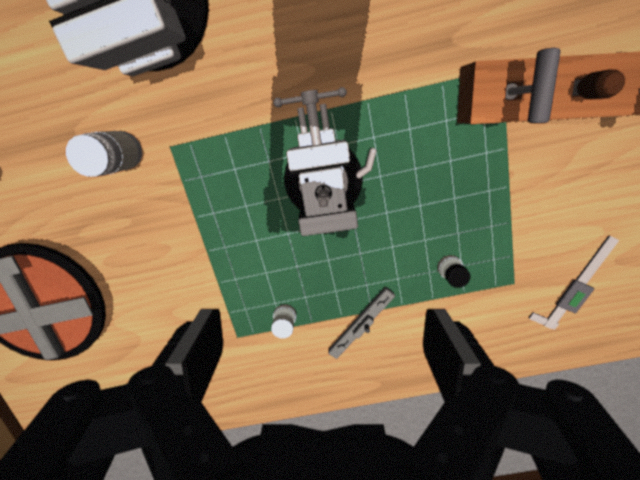

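The wrist view shows the small vise with the tap at about (323,195), close to the predicted (323,203), but too coarse to read the square's angle. I'll go nearer.

step_arm([
  [-0.02,0,0.04],
  [-0.02,0,0.045],
  [-0.02,0,0.045],
  [0,0,0],
], claw=[0,0,0,0], yaw=[0,0,0,0])

```text
t: 3.7
tool_pos: [0.5868, -0.1628, 0.2152]
tool_rot: [3.141, -0.012, 2.923]
ft_force: [-1.1, -0.5, -0.7]
grip_width: 0.0853
finger_force: 0.0
```

```bash
python3 - <<'E'
from h import *
C,im=snap('wrist','w2'); p=proj(C,[.5315,-.149,.15]);o=-C[1].T@C[2];print(o,p,read_state()['tool_pos'])
x,y=int(p[0])-50,int(p[1])-38;print(x,y)
g=im[y:y+76,x:x+100]; g=np.clip(g.astype(float)*1.6,0,255).astype(np.uint8)
cv2.imwrite('pics/w2c.png',cv2.resize(g,(800,600)[:1]+(608,),interpolation=cv2.INTER_CUBIC)[:600])
E
```

```text
[ 0.50587861 -0.1439409   0.37346507] [322.99332403 165.25248695] [ 0.58753996 -0.16314422  0.21895196]
272 127
```

View pics/w2c.png

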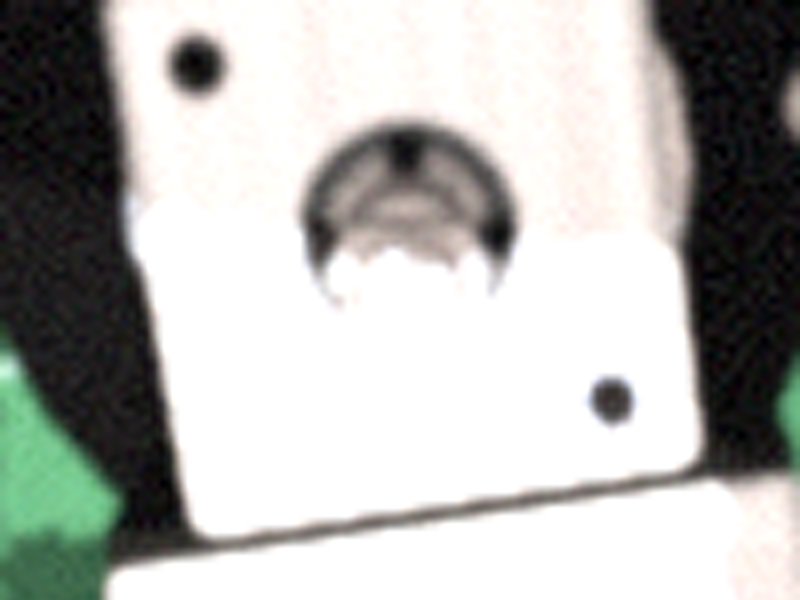

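The crop shows the foot and the tap's flutes around crop (405,210), but my brightening washed out the square. I'll redo it without the gain.

```bash
python3 - <<'E'
from h import *
C,im=snap('wrist','w3'); p=proj(C,[.5315,-.149,.15]);o=-C[1].T@C[2];print(o,p,read_state()['tool_pos'])
x,y=int(p[0])-25,int(p[1])-19;print(x,y)
g=cv2.cvtColor(im,cv2.COLOR_BGR2LAB);g[:,:,0]=cv2.createCLAHE(4,(16,16)).apply(g[:,:,0]);g=cv2.cvtColor(g,cv2.COLOR_LAB2BGR)
z=lambda g:cv2.resize(g[y:y+50,x:x+50],(400,400),interpolation=cv2.INTER_CUBIC)
cv2.imwrite('pics/w3c.png',np.hstack([z(im),z(g)]))
E
```

```text
[ 0.50600962 -0.14408014  0.37692578] [323.24973381 162.81738504] [ 0.58868804 -0.16350405  0.22194602]
298 143
```

View pics/w3c.png

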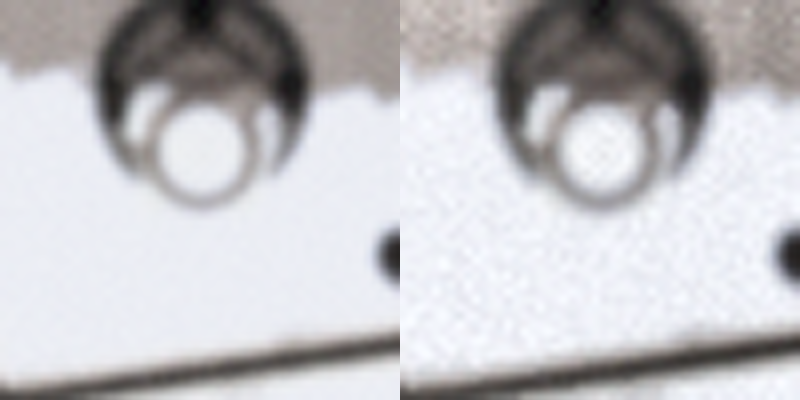

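The tap's top disc is at (323.25,161.75), within 1 px (0.6 mm) of my estimate. The square's angle is still unclear, so I'll take one closer view.

step_arm([
  [-0.03,0,0.02],
  [0,0,0.04],
  [0,0,0.02],
  [0,0,0],
], claw=[0,0,0,0], yaw=[0,0,0,0])

```text
t: 4.2
tool_pos: [0.6176, -0.1699, 0.1428]
tool_rot: [3.142, -0.001, 2.925]
ft_force: [-1.2, 0.3, -0.1]
grip_width: 0.0854
finger_force: 0.0
```

step_arm([
  [0,0,0],
  [0,0,0],
], claw=[0,0], yaw=[0,0])

```text
t: 4.4
tool_pos: [0.6201, -0.1706, 0.1459]
tool_rot: [-3.141, 0.005, 2.925]
ft_force: [-0.4, 0.0, 0.6]
grip_width: 0.0851
finger_force: 0.0
```

```bash
python3 - <<'E'
from h import *
s=read_state();C,im=snap('wrist','w4'); p=proj(C,[.5315,-.149,.15]);o=-C[1].T@C[2];print(o,p,s['tool_pos'],s['tool_rot'])
x,y=int(p[0])-30,int(p[1])-35;print(x,y)
a=im[y:y+60,x:x+60].astype(float)
z=lambda g:cv2.resize(np.clip(g,0,255).astype(np.uint8),(390,390),interpolation=cv2.INTER_CUBIC)
print(np.percentile(a,[5,25,50,75,95]))
cv2.imwrite('pics/w4c.png',np.hstack([z(a),z((a-190)*4)]))
E
```

```text
[ 0.53665808 -0.15111473  0.30278681] [324.80529056  99.9980483 ] [ 0.62011907 -0.17061038  0.14587825] [-3.14125042  0.00491478  2.92538804]
294 64
[ 56. 126. 165. 171. 180.]
```

View pics/w4c.png

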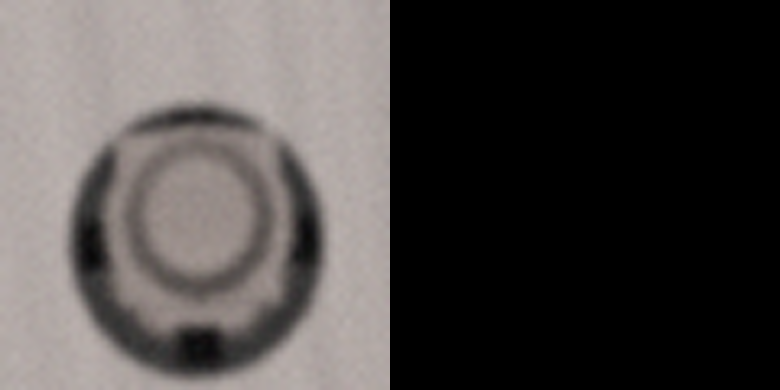

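The closer view, in shadow, shows the tap's disc at (324.8,97.5). The square's upper corners are at (312.2,85.5) and (335.8,84.5), so its sides are nearly parallel to the image axes and lie near yaw 169°. Next I'll compute that properly and go look at the wrench.

```bash
python3 - <<'E'
from h import *
# calibration of the still-standing arm
C=cal('wrist'); print(onz(C,324.8,97.5,.15),read_state()['tool_pos'])
a=onz(C,294+118/6.5,64+140/6.5,.147);b=onz(C,294+272/6.5,64+134/6.5,.147)
print(a,b,np.linalg.norm(a-b),np.degrees(np.arctan2(*(b-a)[[1,0]])))
a=onz(C,294+88/6.5,64+243/6.5,.1);b=onz(C,294+308/6.5,64+240/6.5,.1);print(np.degrees(np.arctan2(*(b-a)[[1,0]])))
E
```

```text
[ 0.53044822 -0.14876409  0.15      ] [ 0.61998994 -0.17052086  0.14555466]
[ 0.52483586 -0.15275219  0.147     ] [ 0.52655788 -0.14333127  0.147     ] 0.009577005834358228 79.64143071184364
78.31600419941809
```

step_arm([
  [0,0,-0.04],
  [0,0,-0.04],
  [0,0,-0.04],
  [0.0145,0.0435,0],
  [0.0145,0.0435,0],
  [0.0145,0.0435,0],
  [0.0145,0.0435,0],
], claw=[0,0,0,0,0,0,0], yaw=[0,0,0,0,0,0,0])

```text
t: 5.15
tool_pos: [0.5992, 0.0138, 0.2647]
tool_rot: [3.141, 0.003, 2.925]
ft_force: [0.3, -0.0, -0.3]
grip_width: 0.0856
finger_force: 0.0
```

step_arm([
  [0.0145,0.0435,0],
  [0.0145,0.0435,0],
  [0.0145,0.0435,0],
  [0.0145,0.0435,0],
  [0.0145,0.0435,0],
  [0,0,0.045],
  [0,0,0.04],
  [0,0,0],
], claw=[0,0,0,0,0,0,0,0], yaw=[0,0,0,0,0,0,0,0])

```text
t: 5.95
tool_pos: [0.5716, 0.2396, 0.1739]
tool_rot: [-3.137, -0.006, 2.927]
ft_force: [-0.3, -0.7, -0.6]
grip_width: 0.0852
finger_force: 0.0
```

step_arm([
  [0,0,0],
  [0,0,0],
  [0,0,0],
], claw=[0,0,0], yaw=[0,0,0])

```text
t: 6.25
tool_pos: [0.5766, 0.2405, 0.1803]
tool_rot: [3.139, 0.004, 2.925]
ft_force: [1.0, -0.2, 0.0]
grip_width: 0.0855
finger_force: 0.0
```

```bash
python3 - <<'E'
from h import *
s=read_state();C,im=snap('wrist','w5'); p=proj(C,[.4955,.2575,.097]);print(p,s['tool_pos'],s['tool_rot'])
x,y=int(p[0])-50,max(0,int(p[1])-50);print(x,y)
a=im[y:y+100,x:x+100]
cv2.imwrite('pics/w5c.png',cv2.resize(a,(600,600),interpolation=cv2.INTER_CUBIC))
E
```

```text
[319.0866402  119.41291586] [0.57655025 0.24046756 0.18029849] [3.13908916 0.00364196 2.92501839]
269 69
```

View pics/w5c.png

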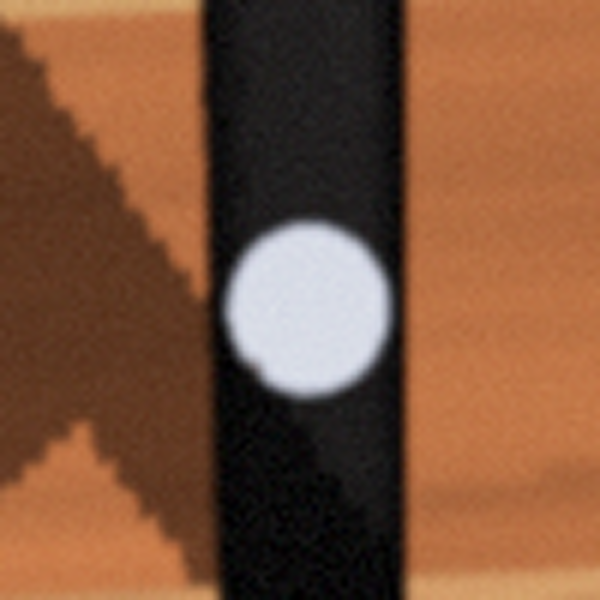

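The disc is at (320.2,120.7) and the handle is upright in the picture, so it is already aligned with the tool to within about 1°.

```bash
cat >> h.py <<'E'
def go(p,yaw=None):
    s=read_state();q=np.array(s['tool_pos']);r=s['tool_rot'][2];d=np.array(p)-q
    print('pos',q.round(4),'yaw',np.degrees(r).round(2),'tool dx,dy,dz',np.round([np.cos(r)*d[0]+np.sin(r)*d[1],np.sin(r)*d[0]-np.cos(r)*d[1],-d[2]],4))
E
python3 - <<'E'
from h import *
C=cal('wrist');w=onz(C,320.2,120.7,.097);print(w)
K=onz(C,269+205/6,69,.096),onz(C,269+216/6,69+95,.096);k=K[1]-K[0];print(np.degrees(np.arctan2(-k[1],-k[0])))
K=onz(C,269+403/6,69,.096),onz(C,269+403/6,69+95,.096);k=K[1]-K[0];print(np.degrees(np.arctan2(-k[1],-k[0])))
go([w[0],w[1],.087])
E
```

```text
[0.4960789  0.25792762 0.097     ]
167.7540991166184
168.28808432467503
pos [0.5763 0.2404 0.1799] yaw 167.6 tool dx,dy,dz [ 0.0821 -0.0001  0.0929]
```

step_arm([
  [0.041,0,0],
  [0.041,0,0],
  [0,0,0],
  [0,0,0.02],
  [0,0,0.02],
  [0,0,0],
  [0,0,0],
], claw=[110,110,110,110,110,110,110], yaw=[-0.4,0,0,0,0,0,0], newtons=60)

```text
t: 7.0
tool_pos: [0.4955, 0.2576, 0.1383]
tool_rot: [3.141, 0.001, 2.932]
ft_force: [-0.1, -0.8, 0.2]
grip_width: 0.0487
finger_force: 0.0
```

```bash
python3 - <<'E'
from h import *
go([.4961,.2579,.087])
E
```

```text
pos [0.4955 0.2576 0.1383] yaw 168.01 tool dx,dy,dz [-0.0006  0.0004  0.0513]
```

step_arm([
  [-0.0006,0,0.02],
  [0,0,0.02],
  [0,0,0.011],
  [0,0,0],
  [0,0,0],
  [0,0,0],
  [0,0,0],
  [0,0,0],
], claw=[110,110,110,110,255,255,255,255], yaw=[0,0,0,0,0,0,0,0])

```text
t: 7.8
tool_pos: [0.4957, 0.2576, 0.0872]
tool_rot: [3.141, 0.001, 2.933]
ft_force: [-0.4, 0.2, 0.9]
grip_width: 0.0001
finger_force: 0.0
```

step_arm([
  [0,0,0],
  [0,0,0],
  [0,0,0],
], claw=[255,255,255], yaw=[0,0,0])

```text
t: 8.1
tool_pos: [0.4953, 0.2574, 0.0866]
tool_rot: [3.142, 0.0, 2.933]
ft_force: [0.8, 0.2, -0.1]
grip_width: -0.0001
finger_force: 0.0
```

The fingers shut on nothing, so I'll look before doing anything else.

```bash
python3 - <<'E'
from h import *
C,im=snap('wrist','w6');T,tp=snap('top','t6');S,sc=snap('scene','s6')
w=[.496,.258,.097]
z=lambda im,x,y,w,h:cv2.resize(im[y:y+h,x:x+w],(400,300),interpolation=cv2.INTER_CUBIC)
a,b=proj(T,w),proj(S,w);print(proj(C,w),a,b)
cv2.imwrite('pics/c6.png',np.vstack([np.hstack([z(im,0,0,640,480),z(tp,int(a[0])-80,int(a[1])-60,160,120)]),np.hstack([z(sc,int(b[0])-60,int(b[1])-45,120,90),z(im,220,150,200,150)])]))
E
```

```text
[321.63930494 308.47734627] [232.15046632 262.71978881] [429.80958369 230.48825457]
```

View pics/c6.png

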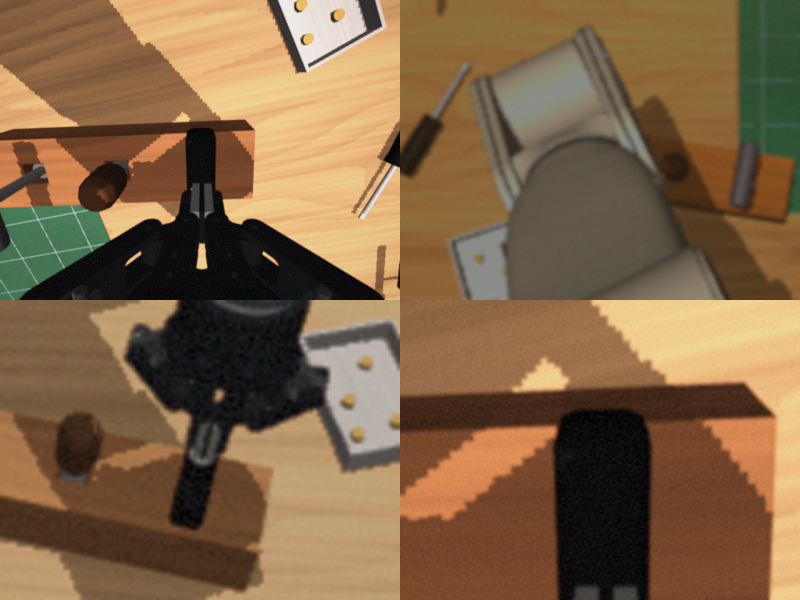

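The shut fingertips lie in line with the handle's middle but evidently above it. I'll measure the handle's height from w5 and w6 using its far end and its width.

```bash
python3 - <<'E'
from h import *
s=read_state();C=cal('wrist');K,R,t,_=C
def shift(tp): # same orientation, other TCP
    o=-R.T@t+(np.array(tp)-s['tool_pos']); return (K,R,-R@o,None)
C5=shift([.57655,.24047,.1803])
for f in('w5','w6'):
    g=cv2.imread(f'pics/{f}.png').max(2)
    print(f,[int(v) for v in g[20:260:4,320]])
    for r in ([90,100,150] if f=='w5' else [215,230,245]): 
        row=g[r,270:370]; d=np.where(row<60)[0]; print(r,d.min()+270,d.max()+270)
w=[.4961,.2579]
ux=np.array([np.cos(np.radians(168)),np.sin(np.radians(168)),0])
for z in(.06,.075,.096):
    e=np.array([*w,z])+.046*ux
    print(z,'far end w5',proj(C5,e),'w6',proj(C,e),'depth5',(R@np.array([*w,z])+C5[2])[2],'depth6',(R@(e-.005*ux)+t)[2])
E
```

```text
w5 [198, 199, 199, 204, 202, 201, 18, 33, 37, 34, 40, 32, 31, 34, 29, 34, 33, 38, 33, 28, 37, 37, 231, 231, 229, 230, 229, 230, 230, 31, 20, 9, 14, 3, 16, 8, 10, 10, 13, 7, 6, 17, 25, 131, 130, 127, 124, 125, 123, 120, 122, 120, 109, 108, 117, 119, 127, 130, 116, 133]
90 304 335
100 304 335
150 304 335
w6 [229, 235, 234, 234, 235, 236, 236, 231, 233, 236, 235, 233, 230, 222, 227, 228, 233, 237, 236, 236, 238, 234, 238, 238, 237, 235, 234, 234, 238, 236, 234, 239, 239, 235, 225, 157, 162, 159, 156, 156, 162, 163, 156, 145, 70, 60, 42, 19, 15, 17, 9, 17, 18, 14, 10, 10, 17, 17, 12, 4]
215 299 343
230 297 344
245 298 344
0.06 far end w5 [321.28625018  50.99094093] w6 [321.58596826 195.88660419] depth5 0.2633836921784968 depth6 0.1883274845791212
0.075 far end w5 [321.22400041  47.02725131] w6 [321.52608985 202.41860125] depth5 0.24919870661831522 depth6 0.17414249901893963
0.096 far end w5 [321.12301141  40.596881  ] w6 [321.42356534 213.60276278] depth5 0.229339726834061 depth6 0.15428351923468545
```

```bash
python3 - <<'E'
from h import *
s=read_state();C=cal('wrist');K,R,t,_=C
o=-R.T@t+(np.array([.57655,.24047,.1803])-s['tool_pos']);C5=(K,R,-R@o,None)
g5=cv2.imread('pics/w5.png').max(2).astype(int);g6=cv2.imread('pics/w6.png').max(2).astype(int)
print('w5',g5[38:48,316],g5[184:196,316]);print('w6 far',g6[188:212:1,316],g6[188:212,326])
print('w6 tip',g6[270:330:3,316],g6[270:330:3,326],g6[270:330:3,322])
for z in(.066,.076,.086,.096,.11,.12):
    a=onz(C5,318,43.5,z);b=onz(C5,318,190,z);m=onz(C5,320.2,120.7,z)
    print(z,'len',np.linalg.norm(a-b),'far->w6',proj(C,a),'mid off',np.linalg.norm(m-a)-np.linalg.norm(m-b))
tp=np.array(s['tool_pos']);ux=np.array([np.cos(np.radians(168)),np.sin(np.radians(168)),0])
for dz in(0,.017,.03):print('tip',dz,proj(C,tp-[0,0,dz]),proj(C,tp-[0,0,dz]+.011*ux))
E
```

```text
w5 [206 205 198 163  95  28  15  24  25  29] [ 12  15   8   7  26  56  98 123 122 130 127 132]
w6 far [156 155 152 151 147 128 100  70  72  64  69  62  61  62  58  62  42  21
  14  12   9  13   6  13] [149 151 152 151 144 125  87  65  64  68  66  57  62  63  61  56  35  14
  10   6  12  11   1   6]
w6 tip [16 22 19 16 13  9 20 11 64 73 66 70 68 67 73 68 68 69 65 67] [ 9 14 18 21 13  8 16 14 35 33 39 36 37 35 34 28 33 28 30 28] [13 15 13 14 16 13 12 20 10 14  0 15 11  9 12  9 12 14 13  8]
0.066 len 0.10093346611994936 far->w6 [317.18325563 191.34890826] mid off -0.000993206050945425
0.076 len 0.09721759573285466 far->w6 [317.14076607 199.04046413] mid off -0.000956641122633009
0.086 len 0.09350172534576004 far->w6 [317.09361303 207.57621447] mid off -0.0009200761943207944
0.096 len 0.0897858549586655 far->w6 [317.04098416 217.1032124 ] mid off -0.0008835112660084132
0.11 len 0.08458363641673294 far->w6 [316.95612749 232.46415663] mid off -0.0008323203663711184
0.12 len 0.08086776602963835 far->w6 [316.88570138 245.2128503 ] mid off -0.0007957554380589107
tip 0 [320.26492371 296.7315802 ] [320.21845197 276.62129596]
tip 0.017 [320.43610128 281.6721403 ] [320.39682611 262.98833397]
tip 0.03 [320.54886467 271.75171874] [320.51399426 254.03328619]
```

step_arm([
  [0,0,0],
  [0,0,0],
  [0,0,0],
  [0,0,0],
  [0,0,0.008],
  [0,0,0.006],
  [0,0,0],
], claw=[110,110,110,110,110,110,110], yaw=[0,0,0,0,0,0,0])

```text
t: 8.95
tool_pos: [0.4945, 0.257, 0.0713]
tool_rot: [-3.14, -0.002, 2.933]
ft_force: [-0.6, 0.4, -0.1]
grip_width: 0.0483
finger_force: 0.0
```

```bash
python3 - <<'E'
from h import *
go([.4961,.2579,.087]);s=read_state();print(s['ft_force'],s['grip_width'])
C,im=snap('wrist','w7');T,tp=snap('scene','s7')
w=[.496,.258,.097];b=proj(T,w);x,y=int(b[0])-40,int(b[1])-40
print(proj(C,w),b,x,y)
z=lambda im:cv2.resize(np.clip(255*(im/255.)**.5,0,255).astype(np.uint8),(400,400),interpolation=cv2.INTER_CUBIC)
cv2.imwrite('pics/c7.png',np.hstack([z(im[180:360,230:410]),z(tp[y:y+80,x:x+80])]))
E
```

```text
pos [0.4945 0.257  0.0713] yaw 168.04 tool dx,dy,dz [-0.0014  0.0012 -0.0157]
[-0.58999206  0.43939938 -0.06204834] 0.04825856194952254
[322.8650097  328.12583107] [429.80958369 230.48825457] 389 190
```

View pics/c7.png

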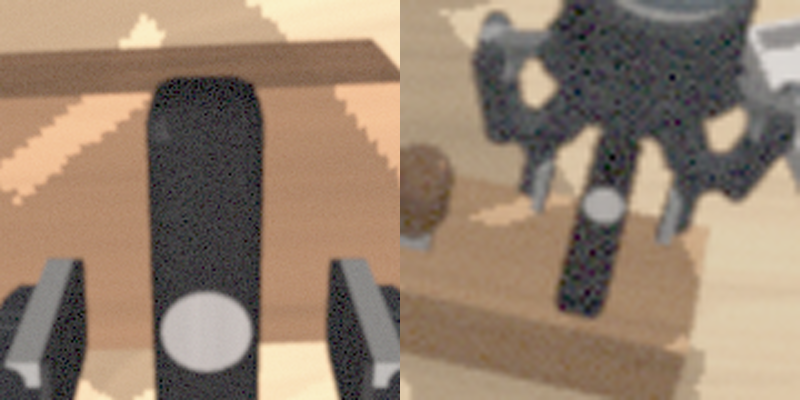

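The fingers straddle the handle correctly, with the disc at (322.7,329.4) within 1 px of prediction. The tips look higher than tip_extent suggests: the left inner tip corner is at (268,298). I'll compute the actual tip height.

```bash
python3 - <<'E'
from h import *
s=read_state();C=cal('wrist');r=s['tool_rot'][2];tp=np.array(s['tool_pos'])
ux=np.array([np.cos(r),np.sin(r),0]);uy=np.array([np.sin(r),-np.cos(r),0])
print(s['tool_pos'],s['tool_rot'],tip_extent,s['joints'])
for u,v in[(268,297.5),(378,297.5),(258,297.5),(388,297.5)]:
    o,d=ray(C,u,v)
    for w in(.0241,.030):
        k=(np.sign(u-322)*w-(o-tp)@uy)/(d@uy);p=o+k*d-tp;print((u,v),w,'tool x,y,z',(p@ux).round(4),(p@uy).round(4),(-p[2]).round(4))
print((-C[1].T@C[2]-tp)@ux,(-C[1].T@C[2]-tp)@uy)
E
```

```text
[0.49505798 0.25728629 0.07205118] [-3.14102440e+00 -7.28482773e-04  2.93273471e+00] 0.017 [ 4.57957542e-01  5.35756983e-01  1.86364470e+00  5.95462156e-06
  7.43114866e-01 -9.03985439e-01]
(268, 297.5) 0.0241 tool x,y,z 0.0057 -0.0241 -0.0113
(268, 297.5) 0.03 tool x,y,z -0.0127 -0.03 0.0228
(378, 297.5) 0.0241 tool x,y,z 0.014 0.0241 -0.0266
(378, 297.5) 0.03 tool x,y,z -0.0042 0.03 0.0071
(258, 297.5) 0.0241 tool x,y,z 0.018 -0.0241 -0.0339
(258, 297.5) 0.03 tool x,y,z 0.0024 -0.03 -0.0051
(388, 297.5) 0.0241 tool x,y,z 0.0248 0.0241 -0.0466
(388, 297.5) 0.03 tool x,y,z 0.0094 0.03 -0.0181
0.0848223045862847 0.0011615297100367656
```

```bash
python3 - <<'E'
from h import *
C=cal('wrist');S=cal('scene')
print(tri(C,(385,297.5),S,(442.4,238.4)),tri(C,(257,297),S,(417,231.6)),tri(C,(322.7,329.4),S,(389+203/5,190+205/5)))
E
```

```text
(array([0.49972971, 0.28847358, 0.07630639]), np.float64(0.00013530134179523805)) (array([0.48658886, 0.23058461, 0.07765322]), np.float64(0.00491624043165453)) (array([0.49753514, 0.25774403, 0.09710073]), np.float64(0.0004581988930672037))
```

step_arm([
  [0,0,0],
  [0,0,0],
  [0,0,0],
  [0,0,0],
  [0,0,0],
  [0,0,0],
], claw=[255,255,255,255,255,255], yaw=[0,0,0,0,0,0], newtons=60)

```text
t: 9.65
tool_pos: [0.4956, 0.2575, 0.0729]
tool_rot: [3.141, 0.001, 2.933]
ft_force: [-0.1, -1.1, 5.1]
grip_width: 0.0202
finger_force: 59.9
```

The handle is gripped, but only near the tips. I'll regrip 9 mm lower for a firmer hold.

step_arm([
  [0,0,0],
  [0,0,0],
  [-0.0007,0,0.005],
  [0,0,0.004],
  [0,0,0],
  [0,0,0],
  [0,0,0],
  [0,0,0],
], claw=[110,110,110,110,110,255,255,255], yaw=[0,0,0,0,0,0,0,0], newtons=60)

```text
t: 10.45
tool_pos: [0.496, 0.2572, 0.0637]
tool_rot: [-3.142, 0.0, 2.933]
ft_force: [0.7, -0.5, 1.6]
grip_width: 0.0207
finger_force: 59.0
```

step_arm([
  [0,0,0],
  [0,0,0],
  [0,0,0],
], claw=[255,255,255], yaw=[0,0,0])

```text
t: 10.75
tool_pos: [0.496, 0.2573, 0.0637]
tool_rot: [3.142, 0.0, 2.933]
ft_force: [0.0, -1.3, 2.1]
grip_width: 0.0207
finger_force: 59.1
```

```bash
python3 - <<'E'
from h import *
s=read_state();print(s['ft_force'],s['torque'],s['grip_width'],s['finger_force']);go([.53,-.149,.3])
C=cal('wrist');im=camera('wrist')
print(proj(C,[.4963,.2578,.097]))
E
```

```text
[ 0.01811099 -1.32798965  2.06922651] [-0.17759574  0.10687592  0.01288742] 0.020659258379841356 59.07018005847931
pos [0.496  0.2573 0.0637] yaw 168.04 tool dx,dy,dz [-0.1174 -0.3904 -0.2363]
[321.27363062 336.29468036]
```

step_arm([
  [0,0,-0.01],
  [0,0,-0.02],
  [0,0,-0.03],
  [0,0,-0.04],
  [0,0,-0.04],
  [0,0,-0.04],
  [0,0,-0.04],
  [0,0,0],
], claw=[255,255,255,255,255,255,255,255], yaw=[0,0,0,0,0,0,0,0])

```text
t: 11.6
tool_pos: [0.4988, 0.2587, 0.29]
tool_rot: [3.135, 0.008, 2.933]
ft_force: [0.6, 0.2, -3.1]
grip_width: 0.0205
finger_force: 59.2
```

step_arm([
  [0,0,0],
  [0,0,0],
  [0,0,0],
], claw=[255,255,255], yaw=[0,0,0])

```text
t: 11.9
tool_pos: [0.4949, 0.2568, 0.2816]
tool_rot: [-3.139, -0.003, 2.933]
ft_force: [0.3, -0.5, -2.2]
grip_width: 0.0208
finger_force: 59.2
```

```bash
python3 - <<'E'
from h import *
def disc(im):
    x0,y0=260,240;g=cv2.cvtColor(im,cv2.COLOR_BGR2HSV)[y0:470,x0:390]
    m=((g[:,:,2]>120)&(g[:,:,1]<60)).astype(np.uint8)
    n,_,st,c=cv2.connectedComponentsWithStats(m);return [(st[i].tolist(),(c[i]+[x0,y0]).round(1).tolist()) for i in range(1,n) if st[i,4]>150]
for f in('w7',):print(disc(cv2.imread(f'pics/{f}.png')))
C,im=snap('wrist','w8');print(disc(im))
s=read_state();print(s['ft_force'],s['torque'],s['grip_width'],s['finger_force']);go([.5305,-.149,.27])
p=s['tool_pos'];print(proj(C,p+np.array([0,0,.0331])))
S,sc=snap('scene','s8')
print(proj(S,p+np.array([0,0,.0331])))
E
```

```text
[([43, 73, 39, 33, 1017], [322.5, 328.9])]
[([44, 80, 39, 34, 1038], [322.9, 336.9]), ([28, 167, 30, 16, 169], [301.0, 414.6])]
[-0.61038841 -0.02922168 -1.71417047] [-0.02992648 -0.00146276 -0.00686982] 0.020649570560226052 59.17556047439575
pos [0.4951 0.2568 0.2818] yaw 168.03 tool dx,dy,dz [-0.1188 -0.3897  0.0118]
[319.90284119 336.00078397]
[446.97405108 162.10682638]
```

```bash
python3 - <<'E'
from h import *
s=read_state();p=np.array(s['tool_pos']);C=cal('wrist')
a=onz(C,322.9,336.9,p[2]+.0331);b=onz(C,322.9,336.9,p[2]+.03);print(a-p,b-p)
go(p+np.array([.5304,-.1488,p[2]])-[a[0],a[1],p[2]])
E
```

```text
[0.00094627 0.00113141 0.0331    ] [0.00302389 0.00069018 0.03      ]
pos [0.4953 0.257  0.282 ] yaw 168.03 tool dx,dy,dz [-0.1178 -0.391  -0.    ]
```

step_arm([
  [-0.0065,-0.0217,0],
  [-0.0131,-0.0434,0],
  [-0.0131,-0.0434,0],
  [-0.0131,-0.0434,0],
  [-0.0131,-0.0434,0],
  [-0.0131,-0.0434,0],
  [-0.0131,-0.0434,0],
  [-0.0131,-0.0434,0],
], claw=[255,255,255,255,255,255,255,255], yaw=[0,0,0,0,0,0,0,0])

```text
t: 12.8
tool_pos: [0.5242, -0.0833, 0.2828]
tool_rot: [3.142, -0.001, 2.933]
ft_force: [-0.1, 0.4, -2.4]
grip_width: 0.0208
finger_force: 59.3
```

step_arm([
  [-0.0131,-0.0434,0],
  [-0.0065,-0.0217,0],
  [0,0,0.03],
  [0,0,0.03],
  [0,0,0],
  [0,0,0],
  [0,0,0],
], claw=[255,255,255,255,255,255,255], yaw=[0,0,0,0,0,0,-0.9])

```text
t: 13.5
tool_pos: [0.5313, -0.1493, 0.2248]
tool_rot: [-3.141, 0.002, 2.95]
ft_force: [0.5, 0.6, -2.2]
grip_width: 0.0204
finger_force: 59.5
```

```bash
cat > w.py <<'E'
from h import *
from sys import argv
s=read_state();p=np.array(s['tool_pos']);C,im=snap('wrist',argv[1])
x0,y0=260,240;g=cv2.cvtColor(im,cv2.COLOR_BGR2HSV)[y0:470,x0:390]
for v in(90,120,):
    m=((g[:,:,2]>v)&(g[:,:,1]<60)).astype(np.uint8)
    n,_,st,c=cv2.connectedComponentsWithStats(m);print([(st[i].tolist(),(c[i]+[x0,y0]).round(1).tolist()) for i in range(1,n) if st[i,4]>300])
print('t',s['t'],'F',s['ft_force'].round(2),'M',s['torque'].round(3),s['grip_width'],'rot',np.degrees(s['tool_rot']).round(2),'q6',s['joints'][5])
go(p+np.array([.5304,-.1488,0])-(onz(C,322.9,336.9,p[2]+.0331)*[1,1,0]+[0,0,0]))
E
python3 w.py w9
```

```text
[([7, 0, 29, 61, 315], [285.2, 266.9]), ([90, 0, 40, 65, 555], [360.5, 262.6]), ([42, 79, 42, 36, 1203], [322.7, 336.7])]
[([91, 5, 39, 59, 500], [361.3, 263.5]), ([43, 80, 41, 35, 1129], [322.7, 336.9])]
t 13.5 F [ 0.53  0.63 -2.17] M [ 0.023 -0.013 -0.027] 0.020387801978294266 rot [-1.7999e+02  1.1000e-01  1.6900e+02] q6 -1.6743137110909043
pos [ 0.5314 -0.1493  0.2251] yaw 169.07 tool dx,dy,dz [ 0.0016 -0.0009  0.0002]
```

step_arm([
  [0.0012,-0.0005,0.008],
  [0,0,0.008],
  [0,0,0.003],
  [0,0,0],
  [0,0,0],
], claw=[255,255,255,255,255], yaw=[0,0,0,0,0])

```text
t: 14.05
tool_pos: [0.529, -0.1495, 0.2044]
tool_rot: [3.142, -0.0, 2.948]
ft_force: [-0.1, 1.3, -2.2]
grip_width: 0.0209
finger_force: 59.5
```

step_arm([
  [0,0,0.002],
  [0,0,0.002],
  [0,0,0],
  [0,0,0],
], claw=[255,255,255,255], yaw=[0,0,0,0])

```text
t: 14.45
tool_pos: [0.5293, -0.1496, 0.2006]
tool_rot: [-3.142, 0.001, 2.948]
ft_force: [2.0, -1.4, -3.9]
grip_width: 0.0208
finger_force: 59.4
```

step_arm([
  [-0.0007,0,0.001],
  [0,0,0.001],
  [0,0,0.001],
  [0,0,0],
  [0,0,0],
], claw=[255,255,255,255,255], yaw=[0,0,0,0,0])

```text
t: 14.95
tool_pos: [0.5296, -0.1496, 0.1974]
tool_rot: [-3.142, -0.0, 2.949]
ft_force: [0.3, -0.5, -2.5]
grip_width: 0.0209
finger_force: 59.5
```

```bash
python3 w.py w10
```

```text
[([90, 0, 40, 65, 787], [360.4, 270.7]), ([42, 79, 42, 36, 1203], [322.7, 336.7]), ([66, 159, 33, 31, 376], [346.2, 416.2])]
[([90, 0, 40, 64, 744], [360.7, 271.1]), ([43, 80, 41, 35, 1131], [322.7, 336.8]), ([67, 160, 31, 30, 305], [346.8, 415.9])]
t 14.95 F [ 0.35 -0.52 -2.51] M [-0.007 -0.079  0.004] 0.020906379009300695 rot [-1.8000e+02 -1.0000e-02  1.6894e+02] q6 -1.6746774332030157
pos [ 0.5296 -0.1496  0.1975] yaw 168.94 tool dx,dy,dz [ 0.     -0.0003  0.    ]
```

step_arm([
  [0,0,0.001],
  [0,0,0.001],
  [0,0,0.001],
  [0,0,0.001],
  [0,0,0.001],
  [0,0,0],
], claw=[255,255,255,255,255,255], yaw=[0,0,0,0,0,0])

```text
t: 15.6
tool_pos: [0.5296, -0.1496, 0.1924]
tool_rot: [-3.142, -0.0, 2.949]
ft_force: [0.1, 0.7, -2.7]
grip_width: 0.0209
finger_force: 59.5
```

step_arm([
  [0,0,0.0005],
  [0,0,0.0005],
  [0,0,0.0005],
  [0,0,0],
], claw=[255,255,255,255], yaw=[0,0,0,0])

```text
t: 16.0
tool_pos: [0.5297, -0.1496, 0.191]
tool_rot: [-3.142, -0.0, 2.949]
ft_force: [-0.4, 0.0, -2.2]
grip_width: 0.0208
finger_force: 59.5
```

step_arm([
  [0,0,0.0005],
  [0,0,0.0005],
  [0,0,0],
  [0,0,0],
], claw=[255,255,255,255], yaw=[0,0,0,0])

```text
t: 16.4
tool_pos: [0.5299, -0.1497, 0.1904]
tool_rot: [-3.142, 0.001, 2.949]
ft_force: [-1.5, 0.4, 4.2]
grip_width: 0.0204
finger_force: 60.3
```

Seated: contact at TCP z 0.1904, right where expected (0.1907). Now the first half turn forward.

step_arm([
  [0,0,0],
  [0,0,2e-05],
  [0,0,3e-05],
  [0,0,3e-05],
  [0,0,3e-05],
  [0,0,3e-05],
  [0,0,3e-05],
  [0,0,0],
], claw=[255,255,255,255,255,255,255,255], yaw=[3,5,6,6,6,6,4,0])

```text
t: 17.2
tool_pos: [0.5304, -0.1495, 0.1903]
tool_rot: [3.14, 0.001, 2.32]
ft_force: [1.2, 1.6, 2.4]
grip_width: 0.0203
finger_force: 60.2
```

```bash
python3 w.py w11
```

```text
[([0, 0, 35, 51, 332], [282.2, 255.0]), ([89, 0, 41, 54, 1500], [367.3, 260.5]), ([42, 79, 42, 36, 1199], [322.6, 336.8])]
[([90, 0, 40, 53, 1443], [367.8, 260.7]), ([43, 80, 40, 35, 1117], [322.6, 336.9])]
t 17.2 F [1.16 1.64 2.38] M [ 0.444 -0.182  0.026] 0.020290944575228568 rot [1.7992e+02 6.0000e-02 1.3291e+02] q6 -1.0459318260118968
pos [ 0.5304 -0.1495  0.1903] yaw 133.02 tool dx,dy,dz [ 0.0006  0.     -0.    ]
```

step_arm([
  [0,0,3e-05],
  [0,0,4e-05],
  [0,0,5e-05],
  [0,0,5e-05],
  [0,0,5e-05],
  [0,0,5e-05],
  [0,0,4e-05],
  [0,0,0],
], claw=[255,255,255,255,255,255,255,255], yaw=[4,7,8,8,8,8,8,5])

```text
t: 18.05
tool_pos: [0.5311, -0.1497, 0.19]
tool_rot: [3.138, -0.001, 1.34]
ft_force: [3.5, 1.3, 0.9]
grip_width: 0.0204
finger_force: 59.9
```

```bash
sed -i 's/^C,im=snap.*//' w.py; cat > q.py <<'E'
from h import *
s=read_state();print('t',s['t'],'pos',s['tool_pos'].round(4),'F',s['ft_force'].round(2),'M',s['torque'].round(3),'yaw',np.degrees(s['tool_rot'][2]).round(2),'q6',s['joints'][5].round(3),'e6',s['effort'][5].round(4),'v6',s['joint_velocities'][5].round(4))
E
python3 q.py
```

```text
t 18.05 pos [ 0.5311 -0.1497  0.19  ] F [3.5  1.27 0.87] M [ 0.476 -0.888  0.126] yaw 76.77 q6 -0.066 e6 -0.5886 v6 0.8339
```

step_arm([
  [0,0,5e-05],
  [0,0,5e-05],
  [0,0,5e-05],
  [0,0,5e-05],
  [0,0,5e-05],
  [0,0,4e-05],
  [0,0,4e-05],
  [0,0,4e-05],
], claw=[255,255,255,255,255,255,255,255], yaw=[8,8,8,8,8,8,8,8])

```text
t: 18.85
tool_pos: [0.5315, -0.1503, 0.1897]
tool_rot: [3.139, -0.004, 0.222]
ft_force: [4.1, -0.8, -0.2]
grip_width: 0.0205
finger_force: 59.8
```

step_arm([
  [0,0,4e-05],
  [0,0,2e-05],
  [0,0,0],
  [0,0,0],
], claw=[255,255,255,255], yaw=[6,3,0,0])

```text
t: 19.25
tool_pos: [0.5313, -0.1504, 0.1896]
tool_rot: [3.14, -0.004, 0.072]
ft_force: [4.0, -2.2, 0.2]
grip_width: 0.0207
finger_force: 59.7
```

```bash
python3 q.py
```

```text
t 19.25 pos [ 0.5313 -0.1504  0.1896] F [ 3.98 -2.15  0.23] M [-0.485 -1.175  0.039] yaw 4.12 q6 1.202 e6 0.0969 v6 0.0043
```

step_arm([
  [0,0,0],
  [0,0,0],
  [0,0,-4e-05],
  [0,0,-4e-05],
  [0,0,-4e-05],
  [0,0,-4e-05],
  [0,0,-4e-05],
  [0,0,-4e-05],
], claw=[255,255,255,255,255,255,255,255], yaw=[-5,-8,-8,-8,-8,-8,-8,-8])

```text
t: 20.05
tool_pos: [0.5312, -0.1498, 0.1899]
tool_rot: [3.138, -0.001, 1.142]
ft_force: [5.4, 0.4, 0.4]
grip_width: 0.0205
finger_force: 60.0
```

step_arm([
  [0,0,-4e-05],
  [0,0,-4e-05],
  [0,0,-3e-05],
  [0,0,-2e-05],
  [0,0,0],
  [0,0,0],
], claw=[255,255,255,255,255,255], yaw=[-8,-8,-6,-3,0,0])

```text
t: 20.65
tool_pos: [0.5308, -0.1496, 0.19]
tool_rot: [3.139, 0.0, 1.569]
ft_force: [4.6, 2.1, 2.5]
grip_width: 0.0205
finger_force: 60.1
```

```bash
python3 q.py
```

```text
t 20.65 pos [ 0.5308 -0.1496  0.19  ] F [4.55 2.05 2.47] M [ 0.406 -1.218 -0.052] yaw 89.92 q6 -0.296 e6 -0.1222 v6 0.0042
```

step_arm([
  [0,0,0],
  [0,0,0],
  [0,0,4e-05],
  [0,0,4e-05],
  [0,0,4e-05],
  [0,0,4e-05],
  [0,0,4e-05],
  [0,0,4e-05],
], claw=[255,255,255,255,255,255,255,255], yaw=[5,8,8,8,8,8,8,8])

```text
t: 21.45
tool_pos: [0.5312, -0.1501, 0.1898]
tool_rot: [3.139, -0.002, 0.5]
ft_force: [6.4, -0.2, 0.7]
grip_width: 0.0205
finger_force: 60.0
```

step_arm([
  [0,0,4e-05],
  [0,0,4e-05],
  [0,0,4e-05],
  [0,0,4e-05],
  [0,0,4e-05],
  [0,0,4e-05],
  [0,0,4e-05],
  [0,0,0],
], claw=[255,255,255,255,255,255,255,255], yaw=[8,8,8,8,8,8,8,4])

```text
t: 22.25
tool_pos: [0.531, -0.1507, 0.1895]
tool_rot: [3.141, -0.004, -0.546]
ft_force: [6.7, -2.5, 0.6]
grip_width: 0.0205
finger_force: 59.9
```

step_arm([
  [0,0,0],
  [0,0,0],
  [0,0,0],
], claw=[255,255,255], yaw=[0,0,0])

```text
t: 22.55
tool_pos: [0.531, -0.1507, 0.1895]
tool_rot: [3.141, -0.004, -0.542]
ft_force: [5.1, -2.5, 0.1]
grip_width: 0.0205
finger_force: 60.0
```

```bash
python3 q.py
```

```text
t 22.55 pos [ 0.531  -0.1507  0.1895] F [ 5.08 -2.55  0.14] M [-0.642 -1.143  0.06 ] yaw -31.04 q6 1.816 e6 0.0525 v6 -0.008
```

step_arm([
  [0,0,0],
  [0,0,0],
  [0,0,0],
  [0,0,-0.02],
  [0,0,-0.03],
  [0,0,0],
  [0,0,0],
  [0,0,0],
], claw=[110,110,110,110,110,110,110,110], yaw=[0,0,0,0,0,-5,-8.5,-8.5])

```text
t: 23.35
tool_pos: [0.5291, -0.1495, 0.239]
tool_rot: [-3.142, 0.001, -0.152]
ft_force: [0.9, -0.2, 0.7]
grip_width: 0.0486
finger_force: 0.0
```

step_arm([
  [0,0,0],
  [0,0,0],
  [0,0,0],
  [0,0,0],
  [0,0,0],
  [0,0,0],
  [0,0,0],
  [0,0,0],
], claw=[110,110,110,110,110,110,110,110], yaw=[-8.5,-8.5,-8.5,-8.5,-8.5,-8.5,-8.5,-8.5])

```text
t: 24.15
tool_pos: [0.529, -0.1495, 0.2386]
tool_rot: [-3.14, 0.0, 1.035]
ft_force: [-0.4, 0.1, -0.6]
grip_width: 0.0486
finger_force: 0.0
```

step_arm([
  [0,0,0],
  [0,0,0],
  [0,0,0],
  [0,0,0],
  [0,0,0],
  [0,0,0],
  [0,0,0],
  [0,0,0],
], claw=[110,110,110,110,110,110,110,110], yaw=[-8.5,-8.5,-8.5,-8.5,-8.5,-8.5,-8.5,-8.5])

```text
t: 24.95
tool_pos: [0.529, -0.1495, 0.2386]
tool_rot: [-3.141, -0.001, 2.222]
ft_force: [-0.6, -0.2, 0.1]
grip_width: 0.048
finger_force: 0.0
```

step_arm([
  [0,0,0],
  [0,0,0],
  [0,0,0],
  [0,0,0],
], claw=[110,110,110,110], yaw=[-8.5,-6,0,0])

```text
t: 25.35
tool_pos: [0.5293, -0.1495, 0.2387]
tool_rot: [-3.141, -0.001, 2.466]
ft_force: [-0.5, 0.3, -0.9]
grip_width: 0.0486
finger_force: 0.0
```

```bash
python3 - <<'E'
from h import *
s=read_state();C,im=snap('wrist','w12')
x0,y0=240,100;g=cv2.cvtColor(im,cv2.COLOR_BGR2HSV)[y0:470,x0:400]
m=(g[:,:,2]<55).astype(np.uint8)
for r in range(200,420,20):
    d=np.where(im[r,240:400].max(1)<55)[0]+240; print(r,d.min() if len(d) else 0,d.max() if len(d) else 0,len(d),end=' | ')
m=((g[:,:,2]>90)&(g[:,:,1]<60)).astype(np.uint8)
n,_,st,c=cv2.connectedComponentsWithStats(m);print([(st[i].tolist(),(c[i]+[x0,y0]).round(1).tolist()) for i in range(1,n) if st[i,4]>150])
print(proj(C,[.531,-.1497,.1895+.0326]))
go([.531,-.1497,.1895])
E
```

```text
200 293 372 56 | 220 279 372 63 | 240 295 336 42 | 260 299 339 41 | 280 304 342 6 | 300 261 384 51 | 320 240 391 70 | 340 248 398 76 | 360 240 399 40 | 380 240 399 30 | 400 240 399 20 | [([0, 0, 160, 158, 5778], [296.3, 159.7]), ([75, 73, 85, 118, 2689], [352.2, 226.8]), ([68, 168, 31, 29, 721], [322.8, 282.0]), ([100, 252, 31, 46, 1122], [354.9, 374.4])]
[323.19171593 285.05855949]
pos [ 0.5294 -0.1496  0.2388] yaw 141.29 tool dx,dy,dz [-0.0013  0.0009  0.0493]
```

step_arm([
  [0,0,0],
  [0,0,0],
  [0,0,0],
], claw=[110,110,110], yaw=[-7.7,0,0])

```text
t: 25.7
tool_pos: [0.5296, -0.1496, 0.239]
tool_rot: [-3.142, -0.0, 2.599]
ft_force: [0.2, -0.2, -0.1]
grip_width: 0.0485
finger_force: 0.0
```

```bash
python3 - <<'E'
from h import *
s=read_state();C,im=snap('wrist','w13')
x0,y0=240,240
g=cv2.cvtColor(im,cv2.COLOR_BGR2HSV)[y0:330,x0:400]
m=((g[:,:,2]>90)&(g[:,:,1]<60)).astype(np.uint8)
n,_,st,c=cv2.connectedComponentsWithStats(m);L=[(st[i].tolist(),(c[i]+[x0,y0]).round(1).tolist()) for i in range(1,n) if st[i,4]>300];print(L)
for r in range(230,266,5):
    d=np.where(im[r,270:370].max(1)<55)[0]+270; print(r,d.min(),d.max(),end=' | ')
for l in L:
    a=onz(C,*l[1],.1895+.0326);print(a);go([a[0],a[1],.1895])
E
```

```text
[([102, 0, 48, 29, 804], [359.2, 250.1]), ([67, 27, 32, 30, 720], [322.4, 281.4])]
230 288 366 | 235 292 340 | 240 300 341 | 245 301 341 | 250 301 341 | 255 302 341 | 260 302 341 | 265 303 341 | [ 0.52390236 -0.12276724  0.2221    ]
pos [ 0.5296 -0.1496  0.2389] yaw 148.93 tool dx,dy,dz [0.0188 0.0201 0.0494]
[ 0.52943938 -0.14872916  0.2221    ]
pos [ 0.5296 -0.1496  0.2389] yaw 148.93 tool dx,dy,dz [0.0006 0.0007 0.0494]
```

step_arm([
  [0,0,0.02],
  [0,0,0.02],
  [0,0,0.009],
  [0,0,0],
  [0,0,0],
  [0,0,0],
  [0,0,0],
  [0,0,0],
], claw=[110,110,110,110,255,255,255,255], yaw=[0,0,0,0,0,0,0,0], newtons=60)

```text
t: 26.55
tool_pos: [0.5304, -0.1499, 0.191]
tool_rot: [3.141, 0.002, 2.603]
ft_force: [-1.5, -0.0, 4.8]
grip_width: 0.0208
finger_force: 59.1
```

```bash
python3 q.py
```

```text
t 26.55 pos [ 0.5304 -0.1499  0.191 ] F [-1.48 -0.05  4.75] M [-0.074  0.144  0.003] yaw 149.13 q6 -1.329 e6 0.0205 v6 0.0059
```

step_arm([
  [0,0,0],
  [0,0,4e-05],
  [0,0,4e-05],
  [0,0,4e-05],
  [0,0,4e-05],
  [0,0,4e-05],
  [0,0,4e-05],
  [0,0,0],
], claw=[255,255,255,255,255,255,255,255], yaw=[5,8,8,8,8,8,8,4])

```text
t: 27.35
tool_pos: [0.5308, -0.1497, 0.1907]
tool_rot: [3.139, 0.0, 1.603]
ft_force: [1.3, 0.9, 4.9]
grip_width: 0.0209
finger_force: 58.9
```

step_arm([
  [0,0,0],
  [0,0,0],
  [0,0,0],
], claw=[255,255,255], yaw=[0,0,0])

```text
t: 27.65
tool_pos: [0.5307, -0.1497, 0.1907]
tool_rot: [3.139, 0.0, 1.61]
ft_force: [1.5, -0.1, 4.3]
grip_width: 0.0208
finger_force: 59.1
```

```bash
python3 q.py
```

```text
t 27.65 pos [ 0.5307 -0.1497  0.1907] F [ 1.53 -0.08  4.3 ] M [ 0.227 -0.252  0.05 ] yaw 92.26 q6 -0.337 e6 0.0455 v6 -0.0005
```

step_arm([
  [0,0,0],
  [0,0,0],
  [0,0,-4e-05],
  [0,0,-4e-05],
  [0,0,-4e-05],
  [0,0,-4e-05],
  [0,0,-4e-05],
  [0,0,-4e-05],
], claw=[255,255,255,255,255,255,255,255], yaw=[-5,-8,-8,-8,-8,-8,-8,-8])

```text
t: 28.45
tool_pos: [0.5304, -0.15, 0.1909]
tool_rot: [3.141, 0.002, 2.68]
ft_force: [0.3, -0.9, 5.6]
grip_width: 0.0206
finger_force: 59.2
```

step_arm([
  [0,0,-4e-05],
  [0,0,-4e-05],
  [0,0,-4e-05],
  [0,0,-3e-05],
  [0,0,0],
  [0,0,0],
  [0,0,0],
], claw=[255,255,255,255,255,255,255], yaw=[-8,-8,-8,-4,0,0,0])

```text
t: 29.15
tool_pos: [0.5303, -0.1502, 0.1911]
tool_rot: [-3.14, 0.002, -3.12]
ft_force: [-0.5, -2.4, 6.6]
grip_width: 0.0201
finger_force: 59.1
```

```bash
python3 q.py
```

```text
t 29.15 pos [ 0.5303 -0.1502  0.1911] F [-0.55 -2.37  6.55] M [-0.288  0.098 -0.136] yaw -178.74 q6 -1.89 e6 -0.058 v6 -0.0031
```

step_arm([
  [0,0,0],
  [0,0,0],
  [0,0,4e-05],
  [0,0,4e-05],
  [0,0,4e-05],
  [0,0,4e-05],
  [0,0,4e-05],
  [0,0,4e-05],
], claw=[255,255,255,255,255,255,255,255], yaw=[5,8,8,8,8,8,8,8])

```text
t: 29.95
tool_pos: [0.5305, -0.1498, 0.1908]
tool_rot: [3.14, 0.001, 2.093]
ft_force: [-0.1, 0.3, 6.3]
grip_width: 0.0207
finger_force: 59.1
```

step_arm([
  [0,0,4e-05],
  [0,0,4e-05],
  [0,0,4e-05],
  [0,0,4e-05],
  [0,0,3e-05],
  [0,0,2e-05],
  [0,0,0],
  [0,0,0],
], claw=[255,255,255,255,255,255,255,255], yaw=[8,8,8,7,5,4,0,0])

```text
t: 30.75
tool_pos: [0.5309, -0.1498, 0.1906]
tool_rot: [3.139, -0.0, 1.401]
ft_force: [1.1, 0.9, 5.3]
grip_width: 0.0205
finger_force: 59.0
```

```bash
python3 q.py
```

```text
t 30.75 pos [ 0.5309 -0.1498  0.1906] F [1.14 0.91 5.29] M [ 0.146 -0.376  0.109] yaw 80.26 q6 -0.127 e6 0.1003 v6 -0.0065
```

step_arm([
  [0,0,2e-05],
  [0,0,2e-05],
  [0,0,2e-05],
  [0,0,2e-05],
  [0,0,1e-05],
  [0,0,0],
  [0,0,0],
], claw=[255,255,255,255,255,255,255], yaw=[4,4,4,3,2,0,0])

```text
t: 31.45
tool_pos: [0.5309, -0.1498, 0.1905]
tool_rot: [3.139, -0.001, 1.104]
ft_force: [1.8, -0.1, 5.7]
grip_width: 0.0208
finger_force: 59.1
```

```bash
python3 q.py
```

```text
t 31.45 pos [ 0.5309 -0.1498  0.1905] F [ 1.76 -0.12  5.71] M [ 0.089 -0.476  0.107] yaw 63.28 q6 0.169 e6 0.0936 v6 -0.0038
```

step_arm([
  [0,0,1e-05],
  [0,0,1e-05],
  [0,0,1e-05],
  [0,0,1e-05],
  [0,0,1e-05],
  [0,0,0],
  [0,0,0],
], claw=[255,255,255,255,255,255,255], yaw=[2,2,2,2,1,0,0])

```text
t: 32.15
tool_pos: [0.531, -0.1499, 0.1905]
tool_rot: [3.139, -0.001, 0.947]
ft_force: [2.1, 0.7, 6.1]
grip_width: 0.0205
finger_force: 59.1
```

```bash
python3 q.py
```

```text
t 32.15 pos [ 0.531  -0.1499  0.1905] F [2.12 0.68 6.12] M [ 0.123 -0.513  0.105] yaw 54.28 q6 0.326 e6 0.088 v6 -0.0018
```

step_arm([
  [0,0,1e-05],
  [0,0,1e-05],
  [0,0,1e-05],
  [0,0,0],
  [0,0,0],
], claw=[255,255,255,255,255], yaw=[1.5,1.5,1.5,0,0])

```text
t: 32.65
tool_pos: [0.5311, -0.1499, 0.1905]
tool_rot: [3.139, -0.002, 0.869]
ft_force: [2.2, 0.0, 5.4]
grip_width: 0.0204
finger_force: 59.1
```

```bash
python3 q.py
```

```text
t 32.65 pos [ 0.5311 -0.1499  0.1905] F [2.19 0.05 5.44] M [ 0.119 -0.542  0.104] yaw 49.78 q6 0.405 e6 0.0906 v6 0.0009
```

step_arm([
  [0,0,1e-05],
  [0,0,1e-05],
  [0,0,1e-05],
  [0,0,0],
  [0,0,0],
], claw=[255,255,255,255,255], yaw=[1.5,1.5,1.5,0,0])

```text
t: 33.15
tool_pos: [0.5311, -0.15, 0.1904]
tool_rot: [3.139, -0.002, 0.79]
ft_force: [2.2, 1.0, 4.9]
grip_width: 0.0206
finger_force: 59.1
```

```bash
python3 q.py
```

```text
t 33.15 pos [ 0.5311 -0.15    0.1904] F [2.16 0.99 4.9 ] M [ 0.058 -0.633  0.113] yaw 45.28 q6 0.483 e6 0.0905 v6 -0.0002
```

step_arm([
  [0,0,1e-05],
  [0,0,1e-05],
  [0,0,1e-05],
  [0,0,0],
  [0,0,0],
], claw=[255,255,255,255,255], yaw=[1.5,1.5,1.5,0,0])

```text
t: 33.65
tool_pos: [0.5311, -0.15, 0.1904]
tool_rot: [3.139, -0.002, 0.712]
ft_force: [2.3, 0.1, 5.4]
grip_width: 0.0204
finger_force: 59.1
```

```bash
python3 q.py
```

```text
t 33.65 pos [ 0.5311 -0.15    0.1904] F [2.31 0.08 5.35] M [ 0.076 -0.576  0.089] yaw 40.78 q6 0.562 e6 0.0906 v6 0.0025
```

step_arm([
  [0,0,1e-05],
  [0,0,1e-05],
  [0,0,1e-05],
  [0,0,0],
  [0,0,0],
], claw=[255,255,255,255,255], yaw=[1.6,1.7,1.7,0,0])

```text
t: 34.15
tool_pos: [0.5311, -0.15, 0.1904]
tool_rot: [3.139, -0.002, 0.624]
ft_force: [2.5, 0.1, 5.6]
grip_width: 0.0207
finger_force: 59.1
```

```bash
python3 q.py
```

```text
t 34.15 pos [ 0.5311 -0.15    0.1904] F [2.55 0.09 5.62] M [ 0.037 -0.557  0.078] yaw 35.78 q6 0.649 e6 0.0915 v6 0.0036
```

step_arm([
  [0,0,1e-05],
  [0,0,1e-05],
  [0,0,1e-05],
  [0,0,0],
  [0,0,0],
], claw=[255,255,255,255,255], yaw=[1.6,1.7,1.7,0,0])

```text
t: 34.65
tool_pos: [0.5311, -0.15, 0.1903]
tool_rot: [3.139, -0.002, 0.537]
ft_force: [2.4, -0.3, 4.7]
grip_width: 0.0209
finger_force: 59.1
```

```bash
python3 q.py
```

```text
t 34.65 pos [ 0.5311 -0.15    0.1903] F [ 2.42 -0.28  4.67] M [-0.03  -0.556  0.081] yaw 30.78 q6 0.737 e6 0.0916 v6 0.0023
```

step_arm([
  [0,0,1e-05],
  [0,0,1e-05],
  [0,0,1e-05],
  [0,0,0],
  [0,0,0],
], claw=[255,255,255,255,255], yaw=[1.6,1.7,1.7,0,0])

```text
t: 35.15
tool_pos: [0.5311, -0.1501, 0.1903]
tool_rot: [3.139, -0.003, 0.45]
ft_force: [3.4, -0.0, 5.0]
grip_width: 0.0205
finger_force: 59.0
```

```bash
python3 q.py
```

```text
t 35.15 pos [ 0.5311 -0.1501  0.1903] F [ 3.42 -0.04  4.97] M [-0.091 -0.622  0.033] yaw 25.79 q6 0.824 e6 0.0914 v6 -0.0045
```

step_arm([
  [0,0,1e-05],
  [0,0,1e-05],
  [0,0,1e-05],
  [0,0,0],
  [0,0,0],
], claw=[255,255,255,255,255], yaw=[1.6,1.7,1.7,0,0])

```text
t: 35.65
tool_pos: [0.5311, -0.1501, 0.1903]
tool_rot: [3.139, -0.003, 0.363]
ft_force: [2.4, 0.0, 5.3]
grip_width: 0.0208
finger_force: 59.0
```

```bash
python3 q.py
```

```text
t 35.65 pos [ 0.5311 -0.1501  0.1903] F [2.35 0.02 5.26] M [-0.106 -0.605  0.079] yaw 20.79 q6 0.911 e6 0.091 v6 -0.0046
```

step_arm([
  [0,0,1e-05],
  [0,0,1e-05],
  [0,0,1e-05],
  [0,0,0],
  [0,0,0],
], claw=[255,255,255,255,255], yaw=[1.6,1.7,1.7,0,0])

```text
t: 36.15
tool_pos: [0.5311, -0.1501, 0.1903]
tool_rot: [3.14, -0.003, 0.276]
ft_force: [2.9, 0.0, 4.8]
grip_width: 0.0206
finger_force: 59.0
```

```bash
python3 q.py
```

```text
t 36.15 pos [ 0.5311 -0.1501  0.1903] F [2.87 0.03 4.78] M [-0.11  -0.563  0.106] yaw 15.79 q6 0.998 e6 0.0912 v6 0.0029
```

step_arm([
  [0,0,1e-05],
  [0,0,1e-05],
  [0,0,1e-05],
  [0,0,0],
  [0,0,0],
], claw=[255,255,255,255,255], yaw=[1.6,1.7,1.7,0,0])

```text
t: 36.65
tool_pos: [0.5312, -0.1501, 0.1902]
tool_rot: [3.14, -0.003, 0.188]
ft_force: [2.1, -0.6, 6.0]
grip_width: 0.0203
finger_force: 59.0
```

```bash
python3 q.py
```

```text
t 36.65 pos [ 0.5312 -0.1501  0.1902] F [ 2.15 -0.65  5.97] M [-0.109 -0.644  0.052] yaw 10.79 q6 1.086 e6 0.0914 v6 0.0008
```

step_arm([
  [0,0,1e-05],
  [0,0,1e-05],
  [0,0,1e-05],
  [0,0,0],
  [0,0,0],
], claw=[255,255,255,255,255], yaw=[1.6,1.7,1.7,0,0])

```text
t: 37.15
tool_pos: [0.5311, -0.1502, 0.1902]
tool_rot: [3.14, -0.003, 0.101]
ft_force: [2.7, -0.6, 5.5]
grip_width: 0.0206
finger_force: 59.0
```

```bash
python3 q.py
```

```text
t 37.15 pos [ 0.5311 -0.1502  0.1902] F [ 2.7  -0.61  5.46] M [-0.194 -0.602  0.074] yaw 5.78 q6 1.173 e6 0.0909 v6 -0.0081
```

step_arm([
  [0,0,1e-05],
  [0,0,1e-05],
  [0,0,1e-05],
  [0,0,0],
  [0,0,0],
], claw=[255,255,255,255,255], yaw=[1.6,1.7,1.7,0,0])

```text
t: 37.65
tool_pos: [0.5311, -0.1502, 0.1902]
tool_rot: [3.14, -0.003, 0.014]
ft_force: [2.4, -0.8, 5.7]
grip_width: 0.0205
finger_force: 59.1
```

```bash
python3 q.py
```

```text
t 37.65 pos [ 0.5311 -0.1502  0.1902] F [ 2.37 -0.8   5.67] M [-0.192 -0.639  0.108] yaw 0.78 q6 1.26 e6 0.091 v6 0.003
```

step_arm([
  [0,0,1e-05],
  [0,0,1e-05],
  [0,0,1e-05],
  [0,0,0],
  [0,0,0],
], claw=[255,255,255,255,255], yaw=[1.6,1.7,1.7,0,0])

```text
t: 38.15
tool_pos: [0.5312, -0.1502, 0.1902]
tool_rot: [3.141, -0.004, -0.074]
ft_force: [2.0, -1.9, 4.9]
grip_width: 0.0205
finger_force: 59.0
```

```bash
python3 q.py
```

```text
t 38.15 pos [ 0.5312 -0.1502  0.1902] F [ 1.95 -1.93  4.9 ] M [-0.262 -0.588  0.091] yaw -4.22 q6 1.347 e6 0.0912 v6 -0.003
```

step_arm([
  [0,0,1e-05],
  [0,0,1e-05],
  [0,0,1e-05],
  [0,0,0],
  [0,0,0],
], claw=[255,255,255,255,255], yaw=[1.6,1.7,1.7,0,0])

```text
t: 38.65
tool_pos: [0.5312, -0.1503, 0.1901]
tool_rot: [3.141, -0.004, -0.161]
ft_force: [3.0, -0.2, 5.1]
grip_width: 0.0208
finger_force: 59.0
```

```bash
python3 q.py
```

```text
t 38.65 pos [ 0.5312 -0.1503  0.1901] F [ 2.98 -0.2   5.06] M [-0.323 -0.629  0.082] yaw -9.22 q6 1.435 e6 0.0906 v6 -0.0041
```

step_arm([
  [0,0,1e-05],
  [0,0,1e-05],
  [0,0,1e-05],
  [0,0,0],
  [0,0,0],
], claw=[255,255,255,255,255], yaw=[1.6,1.7,1.7,0,0])

```text
t: 39.15
tool_pos: [0.5312, -0.1503, 0.1901]
tool_rot: [3.141, -0.004, -0.248]
ft_force: [2.2, -2.0, 5.0]
grip_width: 0.021
finger_force: 59.1
```

```bash
python3 q.py
```

```text
t 39.15 pos [ 0.5312 -0.1503  0.1901] F [ 2.18 -2.    5.02] M [-0.307 -0.592  0.113] yaw -14.22 q6 1.522 e6 0.091 v6 0.002
```

step_arm([
  [0,0,1e-05],
  [0,0,1e-05],
  [0,0,1e-05],
  [0,0,0],
  [0,0,0],
], claw=[255,255,255,255,255], yaw=[1.6,1.7,1.7,0,0])

```text
t: 39.65
tool_pos: [0.5311, -0.1503, 0.1901]
tool_rot: [3.141, -0.004, -0.335]
ft_force: [2.5, -1.9, 4.9]
grip_width: 0.0208
finger_force: 59.0
```

```bash
python3 q.py
```

```text
t 39.65 pos [ 0.5311 -0.1503  0.1901] F [ 2.48 -1.9   4.9 ] M [-0.306 -0.546  0.094] yaw -19.22 q6 1.609 e6 0.0905 v6 -0.0068
```

step_arm([
  [0,0,1e-05],
  [0,0,1e-05],
  [0,0,1e-05],
  [0,0,0],
  [0,0,0],
], claw=[255,255,255,255,255], yaw=[1.6,1.7,1.7,0,0])

```text
t: 40.15
tool_pos: [0.5311, -0.1504, 0.1901]
tool_rot: [-3.142, -0.004, -0.423]
ft_force: [2.5, -2.1, 5.6]
grip_width: 0.0204
finger_force: 59.1
```

```bash
python3 q.py
```

```text
t 40.15 pos [ 0.5311 -0.1504  0.1901] F [ 2.45 -2.11  5.58] M [-0.357 -0.564  0.097] yaw -24.22 q6 1.697 e6 0.0909 v6 0.002
```

step_arm([
  [0,0,1e-05],
  [0,0,1e-05],
  [0,0,1e-05],
  [0,0,0],
  [0,0,0],
], claw=[255,255,255,255,255], yaw=[1.6,1.7,1.7,0,0])

```text
t: 40.65
tool_pos: [0.5311, -0.1504, 0.19]
tool_rot: [-3.141, -0.004, -0.51]
ft_force: [2.7, -1.4, 4.6]
grip_width: 0.0206
finger_force: 59.0
```

```bash
python3 q.py
```

```text
t 40.65 pos [ 0.5311 -0.1504  0.19  ] F [ 2.69 -1.39  4.59] M [-0.383 -0.565  0.049] yaw -29.22 q6 1.784 e6 0.0903 v6 -0.0022
```

step_arm([
  [0,0,1e-05],
  [0,0,1e-05],
  [0,0,1e-05],
  [0,0,0],
  [0,0,0],
], claw=[255,255,255,255,255], yaw=[1.6,1.7,1.7,0,0])

```text
t: 41.15
tool_pos: [0.5311, -0.1504, 0.19]
tool_rot: [-3.141, -0.004, -0.597]
ft_force: [2.4, -2.6, 5.1]
grip_width: 0.0204
finger_force: 59.0
```

```bash
python3 q.py
```

```text
t 41.15 pos [ 0.5311 -0.1504  0.19  ] F [ 2.41 -2.62  5.13] M [-0.376 -0.539  0.096] yaw -34.21 q6 1.871 e6 0.0907 v6 -0.0009
```

step_arm([
  [0,0,1e-05],
  [0,0,1e-05],
  [0,0,1e-05],
  [0,0,0],
  [0,0,0],
], claw=[255,255,255,255,255], yaw=[1.6,1.7,1.7,0,0])

```text
t: 41.65
tool_pos: [0.5311, -0.1504, 0.1899]
tool_rot: [-3.141, -0.004, -0.684]
ft_force: [2.5, -1.5, 5.2]
grip_width: 0.0205
finger_force: 59.1
```

```bash
python3 q.py
```

```text
t 41.65 pos [ 0.5311 -0.1504  0.1899] F [ 2.53 -1.5   5.24] M [-0.46  -0.477  0.07 ] yaw -39.22 q6 1.958 e6 0.0903 v6 0.0
```

step_arm([
  [0,0,1e-05],
  [0,0,1e-05],
  [0,0,1e-05],
  [0,0,0],
  [0,0,0],
], claw=[255,255,255,255,255], yaw=[1.6,1.7,1.7,0,0])

```text
t: 42.15
tool_pos: [0.531, -0.1504, 0.1899]
tool_rot: [-3.141, -0.003, -0.771]
ft_force: [1.7, -2.2, 5.9]
grip_width: 0.0203
finger_force: 59.2
```

```bash
python3 q.py
```

```text
t 42.15 pos [ 0.531  -0.1504  0.1899] F [ 1.75 -2.15  5.9 ] M [-0.402 -0.498  0.217] yaw -44.19 q6 2.045 e6 0.2259 v6 0.0
```

The effort jumped from 0.09 to 0.226 N m, so the tap has bottomed. I'll relieve the wind-up a little, release, and back straight off.

step_arm([
  [0,0,0],
  [0,0,0],
  [0,0,0],
  [0,0,0],
  [0,0,0],
  [0,0,0],
  [0,0,-0.01],
  [0,0,-0.02],
], claw=[255,255,110,110,110,110,110,110], yaw=[-2,0,0,0,0,0,0,0])

```text
t: 42.95
tool_pos: [0.5286, -0.1493, 0.2183]
tool_rot: [3.14, 0.003, -0.739]
ft_force: [1.4, -0.1, 1.0]
grip_width: 0.0487
finger_force: 0.0
```

step_arm([
  [0,0,-0.04],
  [0,0,-0.04],
  [0,0,-0.03],
  [0,0,0],
  [0,0,0],
  [0,0,0],
], claw=[110,110,110,110,110,110], yaw=[0,0,0,0,0,0])

```text
t: 43.55
tool_pos: [0.5289, -0.1494, 0.3279]
tool_rot: [3.141, 0.002, -0.739]
ft_force: [-0.5, -0.8, -0.3]
grip_width: 0.0486
finger_force: 0.0
```

```bash
python3 - <<'E'
from h import *
import runpy
runpy.run_path('q.py')
C,im=snap('wrist','w14');S,sc=snap('scene','s14')
g=cv2.cvtColor(im,cv2.COLOR_BGR2HSV)
p=proj(C,[.5305,-.1492,.2205]);x,y=p.astype(int);print(p)
m=((g[:,:,2]>90)&(g[:,:,1]<60)).astype(np.uint8)[y-30:y+30,x-30:x+30]
n,_,st,c=cv2.connectedComponentsWithStats(m)
for i in range(1,n):
    if st[i,4]>80:
        q=c[i]+[x-30,y-30];print(st[i],q,onz(C,*q,.2205))
b=im.max(2)<50
for r in range(y-45,y+50,10):
    d=np.where(b[r,x-40:x+40])[0]+x-40; print(r,(d.min(),d.max()) if len(d) else None,end=' ')
q=proj(S,[.5305,-.1492,.2205]).astype(int);print(q)
h=cv2.cvtColor(sc,cv2.COLOR_BGR2HSV)[q[1]-12:q[1]+13,q[0]-12:q[0]+13]
mm=((h[:,:,2]>120)&(h[:,:,1]<60)).astype(np.uint8);n,_,st,c=cv2.connectedComponentsWithStats(mm)
for i in range(1,n):
    if st[i,4]>15:print('scene',st[i],c[i]+q-12)
E
```

```text
t 43.55 pos [ 0.5289 -0.1494  0.3279] F [-0.46 -0.8  -0.31] M [ 0.   -0.03  0.11] yaw -42.36 q6 2.013 e6 -0.0011 v6 0.0003
[321.67860056 226.13970123]
[ 4  0 12 13 88] [302.36363636 200.39772727] [ 0.55559477 -0.15218653  0.2205    ]
[ 43   0  17  46 672] [342.48660714 216.57142857] [ 0.52535448 -0.16633483  0.2205    ]
[  0   5   8  35 173] [293.28901734 219.24855491] [ 0.54949854 -0.1367009   0.2205    ]
[ 20  21  22  21 362] [321.5359116  226.90883978] [ 0.53011059 -0.14869265  0.2205    ]
181 (np.int64(295), np.int64(360)) 191 (np.int64(283), np.int64(360)) 201 (np.int64(289), np.int64(333)) 211 (np.int64(298), np.int64(333)) 221 (np.int64(308), np.int64(333)) 231 (np.int64(310), np.int64(334)) 241 (np.int64(310), np.int64(336)) 251 (np.int64(311), np.int64(335)) 261 (np.int64(311), np.int64(336)) 271 (np.int64(312), np.int64(335)) [234 192]
```

The wrench stands upright on the tap, with its disc at the predicted seated position to within 1 px, and the gripper is clear of it. Handing in.

```bash
python3 -c "
from rig import *
print(sign_off())"
```

```text
the job is handed in; nothing more can be done
None
```

I ran the tap in with the half-forward, quarter-back cycles until it came up against the bottom, left the wrench standing seated on it, cleared the arm and handed the job in; no verdict came back.

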